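# Alloy check and sorting of incoming pressure fittings

## Robot

A 6-joint arm with a two-finger parallel gripper is mounted at the origin on the work surface. World frame = base frame: x ahead of the robot, y to its left, z up, the work surface at z = 0. Lengths are in m, angles in rad, forces in N, time in s.
With the tool pointing down it reaches from about 0.225 to 0.875 m from the base axis. Payload 3.4 kg.
Tool frame: the origin (TCP) lies between the finger pads; the fingertips stand 19 mm ahead of it and the grasp point (between the pads) is the TCP; z points along the fingers, y is the line along which they close (so a half turn about z gives the same grasp; the last joint's range is limited). The gripper opens to 85 mm and grips with 20 to 120 N. Pads are 22 mm wide; open, the fingers measure 114 mm over their backs; the gripper's body (76 mm by 85 mm) begins 54 mm behind the grasp point. The pads swing forward as they close: fully open they stand 13 mm farther back than shut.
Start: joints at [-1.222, 0.276, 1.505, -0, 1.361, -0.121], TCP at [0.26, -0.513, 0.25] pointing down, gripper open.
Joint ranges: [-2.89, 2.89], [-0.75, 2.08], [0.22, 2.7], [-1.18, 4.32], [0.11, 2.71], [-2.7, 2.7]. Speed limits (rad/s): [2.57, 2.57, 3.14, 3.14, 3.14, 3.14].

## Interface

Orientations are given as a unit quaternion [w, x, y, z].
In Python, from rig import get_state, imaging, ticket gives the robot as it stands. The module is installed in compiled form; this text tells all that it offers.
- The arm moves only by the shell command python3 -m inch 'ROWS' [FORCE]. ROWS is JSON, a list of rows, each an object with "claw": the opening, from -1 (shut) to 1 (fully open); "travel": the shift along the world's x, y, z in units of 200 mm (1.0 is 200 mm), a list of three; "turn": the turn about the world's z in units of 180 degrees (1.0 is 180 degrees). A call has 1 to 5 rows; each row is the pose to reach, as a shift and turn from the pose commanded when the call began, turning the shorter way round; what a row does not reach only later rows make up. A row lasts 1/10 s, in which the tool goes at most 50 mm and 8.59 degrees, less where a joint would pass 70% of its speed; a pose out of reach is approached as far as the arm can. A call with a number of a shift or a turn outside -1 to 1 is refused whole. A call with a gripper value outside its range is refused whole. The fingers move at their own pace and stop on an object; FORCE is the grip in N (left out, the last holds). Time passes only in rows, so rows that repeat a pose let the fingers close. It gives the time, the measured TCP pose, the force, the opening and the grip force at its end, in the units of the state.
- get_state(): the state, without advancing time (a new reading comes with each control period).
- imaging.get_image(name): name is "side" or "top"; returns the picture (420x560x3 uint8, red, green, blue); there is no depth.
- imaging.camera_params(name): a dict with "camera_matrix" (3x3 intrinsics, pixels), "k1" (the pictures are not rectified: a ray, as slopes to the right and down, at radius r is drawn at 1 + k1 r^2 times it, then the intrinsics apply), "cam_to_world" (4x4, takes a point from camera to world coordinates). Camera axes: x right, y down, z forward; pixel columns grow to the right and rows downward; lengths in m; the calibration is good to about 2 mm. A picture is of the moment at which its call begins. camera_params takes no time and is no camera call.
- ticket.sign_off(): hands the job in; it is judged then, once.
The state is a dict: "clock": time; "qpos": joint angles; "qd": joint speeds; "effort": joint torques, N m; "position": TCP position; "ee_rot": TCP orientation; "contact_force": force on the tool from outside, world axes, zero at the start; "moment": the same for the moment, N m; "width": finger opening in m; "gripper_force": force on a finger pad.
Only numpy, scipy, OpenCV 4.12 (cv2) and the standard library are available. Lean on these libraries where they do the work, as an engineer would, in place of code of your own. Each camera call takes 0.05 s, during which the arm holds its last target. There are 200 camera calls.

## Task

Check and sort the steel fittings on the inspection mat. Take the tester from its stand and touch its spring tip lightly to the black-ringed spot on top of the reference block, then of every fitting, one after the other along the row from the bay nearest the stand, then of the reference block once more, holding still for about a second each time. Put the tester back upright in its stand and the hex plugs in the small tray and the tees in the large tray, each flat on the tray floor the way up it stood on the mat; leave the dial gauge, the tape roll and the spanner where they are.

Things in the scene. Friction and masses are not known exactly. Their poses are not given: they have to be found in the camera images.
- tester: pen-shaped alloy tester, starting upright in its stand, tip down: white square handle 22 x 22 x 125 mm, below it a black cone 30 mm long, 16 mm wide at the shoulder, then the brass spring tip. Origin on its axis at the shoulder (underside of the handle); z up the handle, flat sides facing x and y. 0.12 kg, balanced about 50 mm above the origin
- tip: the tester's round brass spring tip, 5 mm thick, 15 mm out of the cone. Origin at its lowest point, 45 mm below the tester's origin when free. It slides up to 10 mm back into the tester against a spring of 400 N/m (4 N fully in) and comes out again by itself
- stand: fixed aluminium stand, on the robot's right: foot 75 x 75 x 10 mm, on it an upright square well, open above, 29 x 29 mm inside, 39 x 39 mm outside, rim 95 mm above the table. A ledge inside, 60 mm above the table, carries the tester's shoulder; cone and tip hang free below. Origin at the centre of the underside; x, y along the well's sides
- large_tray: fixed white tray for the tees, the larger one: 168 mm (its x) x 198 mm (its y) outside, 160 x 190 mm inside, walls 4 mm thick, rim 30 mm high, floor 4 mm thick. Origin at the centre of the underside, x and y along its sides. The two trays may have swapped places
- small_tray: fixed white tray for the plugs, the smaller one: 138 mm (its x) x 113 mm (its y) outside, 130 x 105 mm inside, walls 4 mm thick, rim 30 mm high, floor 4 mm thick. Origin at the centre of the underside
- reference: fixed reference block: grey base 60 x 60 x 16 mm with a round steel disc 42 mm across, 8 mm high on it. Origin at the centre of the ringed test spot (11 mm across) on top of the disc, 24 mm above the table
- dial_gauge: bystander: black dial gauge lying on its back, 72 mm across, 26 mm high, with a brass stem to its -y; origin at the centre of the underside
- tape_roll: bystander: white roll of thread tape lying flat, 56 mm across, 14 mm high; origin at the centre of the underside
- spanner: bystander: steel spanner 160 mm long lying flat
- plug1: steel hex blanking plug standing on its head in bay 1 (counted from the stand, so from the robot's right) of the six bays printed 90 mm apart on a thin blue-green mat, if present: head 30 mm across flats, 13 mm high, on it a round threaded shank 20 mm across, 17 mm high. Origin at the centre of the ringed test spot (11 mm across) on the shank's top end, 30 mm above its foot, z up; 0.12 kg
- plug3: steel hex blanking plug standing on its head in bay 3 (counted from the stand, so from the robot's right) of the six bays printed 90 mm apart on a thin blue-green mat, if present: head 30 mm across flats, 13 mm high, on it a round threaded shank 20 mm across, 17 mm high. Origin at the centre of the ringed test spot (11 mm across) on the shank's top end, 30 mm above its foot, z up; 0.12 kg
- plug4: steel hex blanking plug standing on its head in bay 4 (counted from the stand, so from the robot's right) of the six bays printed 90 mm apart on a thin blue-green mat, if present: head 30 mm across flats, 13 mm high, on it a round threaded shank 20 mm across, 17 mm high. Origin at the centre of the ringed test spot (11 mm across) on the shank's top end, 30 mm above its foot, z up; 0.12 kg
- plug5: steel hex blanking plug standing on its head in bay 5 (counted from the stand, so from the robot's right) of the six bays printed 90 mm apart on a thin blue-green mat, if present: head 30 mm across flats, 13 mm high, on it a round threaded shank 20 mm across, 17 mm high. Origin at the centre of the ringed test spot (11 mm across) on the shank's top end, 30 mm above its foot, z up; 0.12 kg
- tee1: steel pipe tee lying flat in bay 1 (counted from the stand, so from the robot's right) of the six bays on the mat, if present: body a 26 mm cube, with round arms 20 mm across, 13 mm long, to its +y, -y and +x (from -13 to +26 mm along x, 52 mm along y). Origin at the centre of the ringed test spot (11 mm across) on the body's top face, 26 mm above its foot, z up; 0.18 kg
- tee2: steel pipe tee lying flat in bay 2 (counted from the stand, so from the robot's right) of the six bays on the mat, if present: body a 26 mm cube, with round arms 20 mm across, 13 mm long, to its +y, -y and +x (from -13 to +26 mm along x, 52 mm along y). Origin at the centre of the ringed test spot (11 mm across) on the body's top face, 26 mm above its foot, z up; 0.18 kg
- tee3: steel pipe tee lying flat in bay 3 (counted from the stand, so from the robot's right) of the six bays on the mat, if present: body a 26 mm cube, with round arms 20 mm across, 13 mm long, to its +y, -y and +x (from -13 to +26 mm along x, 52 mm along y). Origin at the centre of the ringed test spot (11 mm across) on the body's top face, 26 mm above its foot, z up; 0.18 kg
- tee4: steel pipe tee lying flat in bay 4 (counted from the stand, so from the robot's right) of the six bays on the mat, if present: body a 26 mm cube, with round arms 20 mm across, 13 mm long, to its +y, -y and +x (from -13 to +26 mm along x, 52 mm along y). Origin at the centre of the ringed test spot (11 mm across) on the body's top face, 26 mm above its foot, z up; 0.18 kg
- tee6: steel pipe tee lying flat in bay 6 (counted from the stand, so from the robot's right) of the six bays on the mat, if present: body a 26 mm cube, with round arms 20 mm across, 13 mm long, to its +y, -y and +x (from -13 to +26 mm along x, 52 mm along y). Origin at the centre of the ringed test spot (11 mm across) on the body's top face, 26 mm above its foot, z up; 0.18 kg
Not all that is in view belongs to the job. Of the things shaped like the tester, the white one is meant. Leave any purple look-alike of the tee3 alone.

How it is judged:
By the outcome, as a careful person would: the job done as asked, in the order asked, and still so for the second after the job is handed in, with the robot touching nothing.
Of plug1, tee1 only 1 to 1 are there at a start; the rules pass over those that are not, and their reading is None.
Of plug3, tee3 only 1 to 1 are there at a start; the rules pass over those that are not, and their reading is None.
Of plug4, tee4 only 1 to 1 are there at a start; the rules pass over those that are not, and their reading is None.
Of tee2, plug5, tee6 only 1 to 3 are there at a start; the rules pass over those that are not, and their reading is None.
At some moment in a run one of plug1, plug3, plug4, plug5, tee1, tee2, tee3, tee4, tee6 may be knocked a few centimetres aside while the robot is not near it.
It also fails if it takes over 210 s, if anything falls off the work surface, if the arm or the gripper's body presses on something with over 40 N, if the wrist force passes 120 N, or if a joint passes its speed limit or range.

## Working session

There is one attempt and no reset: what is moved stays moved. The work goes in short steps, Python scripts to look and compute and a shell command to move; the robot and the scene stay as the last step left them, time stands still between calls to the robot, and variables do not carry over. Pictures are saved under pics/ and viewed, at most 14 in all, crops included, and the job is handed in when it is done.

```bash
mkdir -p pics
cat > h.py <<'E'
import numpy as np, cv2
from rig import get_state, imaging, ticket
def cam(n):
    p=imaging.camera_params(n); return np.array(p["camera_matrix"]),p["k1"],np.array(p["cam_to_world"])
def ray(n,u,v):
    K,k,T=cam(n); d=np.array([(u-K[0,2])/K[0,0],(v-K[1,2])/K[1,1]]); s=d.copy()
    for _ in range(30): s=d/(1+k*(s@s))
    r=T[:3,:3]@np.array([s[0],s[1],1]); return T[:3,3],r
def onz(n,u,v,z):
    o,r=ray(n,u,v); return (o+r*(z-o[2])/r[2])
def proj(n,P):
    K,k,T=cam(n); c=T[:3,:3].T@(np.array(P)-T[:3,3]); s=c[:2]/c[2]; s=s*(1+k*(s@s))
    return K[0,0]*s[0]+K[0,2],K[1,1]*s[1]+K[1,2]
def tri(a,b):
    (o1,r1),(o2,r2)=ray(*a),ray(*b)
    A=np.stack([r1,-r2],1); t=np.linalg.lstsq(A,o2-o1,rcond=None)[0]
    p,q=o1+r1*t[0],o2+r2*t[1]; return (p+q)/2,np.linalg.norm(p-q)
def snap(n,f):
    im=imaging.get_image(n); cv2.imwrite(f,im[:,:,::-1]); return im
E
python3 - <<'E'
from h import *
for n in("top","side"):
    im=snap(n,f"pics/{n}0.png"); np.save(f"{n}0.npy",im)
    cv2.imwrite(f"pics/{n}0b.png",cv2.resize(im[:,:,::-1],(800,600),interpolation=cv2.INTER_CUBIC))
    print(n,cam(n))
print(get_state())
E
```

```text
top (array([[483.77940837,   0.        , 276.42648554],
       [  0.        , 483.77940837, 205.07128376],
       [  0.        ,   0.        ,   1.        ]]), -0.12090157757316485, array([[-2.74235443e-02, -9.96706343e-01,  7.63178566e-02,
         3.69288965e-01],
       [-9.99620239e-01,  2.75501332e-02,  6.06183382e-04,
        -2.17342153e-02],
       [-2.70675393e-03, -7.62722503e-02, -9.97083355e-01,
         1.27220448e+00],
       [ 0.00000000e+00,  0.00000000e+00,  0.00000000e+00,
         1.00000000e+00]]))
side (array([[499.51587268,   0.        , 282.18324258],
       [  0.        , 499.51587268, 212.47624744],
       [  0.        ,   0.        ,   1.        ]]), -0.03474848543399482, array([[ 0.99534646, -0.08304128,  0.04888323,  0.38190167],
       [-0.09464951, -0.74734563,  0.65765947, -0.86686574],
       [-0.01808021, -0.6592258 , -0.75172765,  1.05275085],
       [ 0.        ,  0.        ,  0.        ,  1.        ]]))
{'clock': 0.1, 'qpos': array([-1.22200581e+00,  2.76521766e-01,  1.50600877e+00,  4.11733514e-05,
        1.36068495e+00, -1.20993065e-01]), 'qd': array([-0.00147116, -0.0010147 , -0.00136932, -0.00044259, -0.00046931,
        0.00158598]), 'effort': array([ 2.14069813e-03, -4.17699552e+01, -2.46404618e+01, -1.11680350e-05,
        5.88937139e-03,  2.14755642e-05]), 'position': array([ 0.26016029, -0.51229099,  0.24953098]), 'ee_rot': array([-8.08448273e-04,  9.72540215e-01,  2.32733479e-01, -7.22197700e-05]), 'contact_force': array([ 0.0491673 , -0.46044076, -0.73956508]), 'moment': array([0.00222206, 0.0131505 , 0.03802761]), 'gripper_force': 0.0, 'width': 0.08556162599901011}
```

View pics/top0b.png

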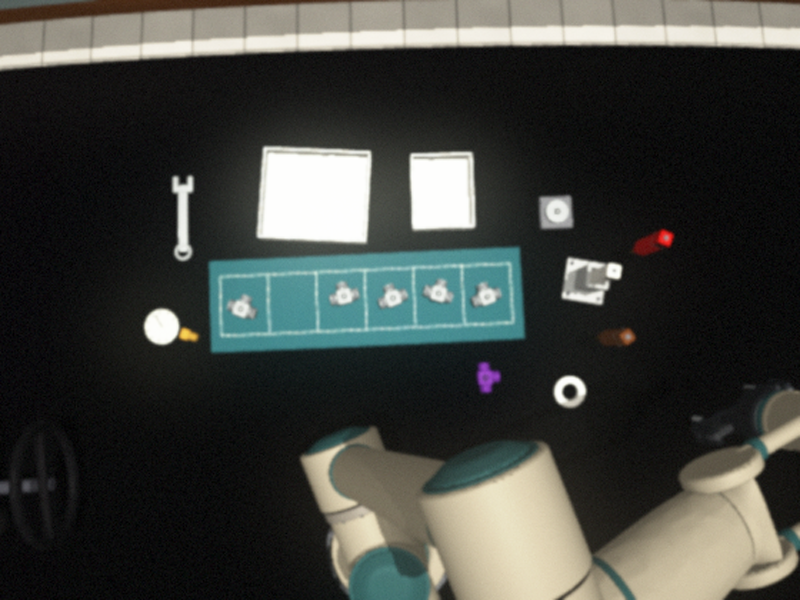

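View pics/side0b.png

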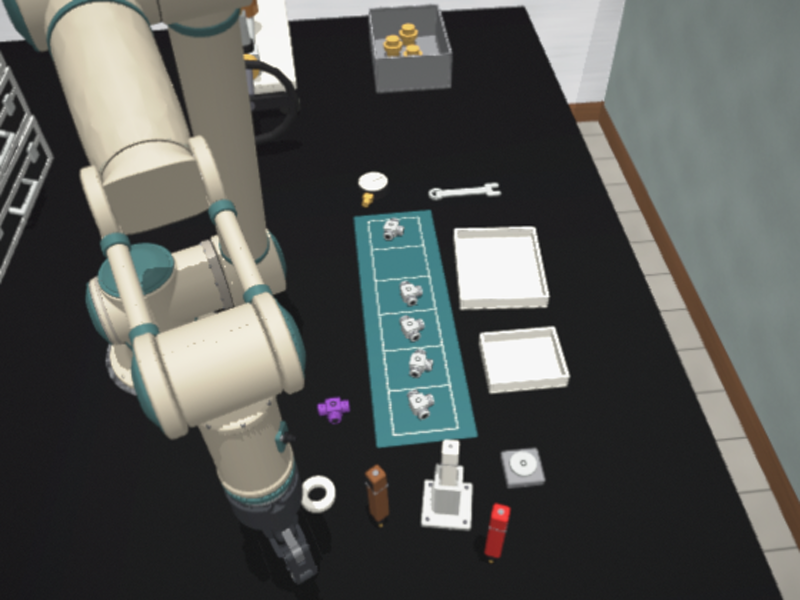

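Top view: five tees, in bays 1–4 and 6, at (485,295), (438,291), (392,296), (344,294) and (241,307) in the enlarged picture. The large tray is left at (314,195), the reference at (557,211) and the stand with the tester at (590,278). The side view agrees. I'll zoom in for measurement.

Run:
```python
from h import *
t=np.load("top0.npy");s=np.load("side0.npy")
a=t[185:235,145:365]; b=t[130:230,370:480]
A=cv2.resize(a,None,fx=3.6,fy=3.6,interpolation=cv2.INTER_CUBIC)
B=cv2.resize(b,None,fx=3.6,fy=3.6,interpolation=cv2.INTER_CUBIC)
C=np.zeros((600,800,3),np.uint8); C[:180,:792]=A; C[190:550,:396]=B
c=s[300:400,285:395]; C[190:550,400:796]=cv2.resize(c,None,fx=3.6,fy=3.6,interpolation=cv2.INTER_CUBIC)
cv2.imwrite("pics/z1.png",C[:,:,::-1])
D=cv2.resize(s[145:300,245:345],None,fx=3.8,fy=3.8,interpolation=cv2.INTER_CUBIC)
cv2.imwrite("pics/z2.png",D[:,:,::-1]) 
def blobs(im,n,roi,zt):
    x0,y0,x1,y1=roi; h=cv2.cvtColor(im,cv2.COLOR_RGB2HSV)
    m=((h[:,:,1]<70)&(h[:,:,2]>70)).astype(np.uint8); q=np.zeros_like(m); q[y0:y1,x0:x1]=m[y0:y1,x0:x1]
    k,l,st,ce=cv2.connectedComponentsWithStats(q)
    for i in range(1,k):
        if st[i,4]>40: print(n,st[i],ce[i].round(1),onz(n,*ce[i],zt).round(4), cv2.minAreaRect(np.argwhere(l==i)[:,::-1].astype(np.float32)))
blobs(t,"top",(158,190,355,232),.018)
blobs(t,"top",(370,130,480,230),.024)
blobs(s,"side",(262,150,320,300),.018)
blobs(s,"side",(290,300,390,375),.01)
blobs(t,"top",(175,95,340,175),.03)
```

```text
top [180 191  20  28  89] [188.4 198.9] [0.4878 0.2088 0.018 ] ((185.4558868408203, 201.4264678955078), (17.218454360961914, 29.532052993774414), 22.166345596313477)
top [201 190  42  24 108] [219.5 194.7] [0.4965 0.1267 0.018 ] ((220.54978942871094, 191.5452423095703), (29.664867401123047, 31.144746780395508), 42.273685455322266)
top [296 195  22  17 250] [306.6 204.1] [ 0.4657 -0.0994  0.018 ] ((306.5, 203.0), (16.0, 21.0), 90.0)
top [230 196  22  18 254] [240.3 205.8] [0.4659 0.0731 0.018 ] ((240.7247314453125, 207.1404571533203), (18.337963104248047, 19.185962677001953), 32.0053825378418)
top [330 197  21  18 242] [339.6 206.3] [ 0.4576 -0.1853  0.018 ] ((340.08251953125, 207.31443786621094), (17.870092391967773, 18.783905029296875), 23.962491989135742)
top [264 198  22  18 247] [274.2 207.3] [ 0.4597 -0.0151  0.018 ] ((274.3999938964844, 208.69998168945312), (18.335758209228516, 18.78297233581543), 26.56505012512207)
top [159 206  21  17 245] [169.3 214.9] [0.4472 0.2597 0.018 ] ((169.0, 214.0), (16.0, 20.0), 90.0)
top [239 212  19  20  63] [251.9 226.2] [0.412 0.044 0.018] ((24
[... 928 characters left out ...]
 (17.0, 16.0), 90.0)
side [290 300  31   4  50] [303.2 301.1] [ 0.4732 -0.2422  0.01  ] ((304.9207458496094, 300.78662109375), (1.7669044733047485, 30.147809982299805), 83.6598129272461)
side [ 294  307   37   65 1674] [313.1 344.7] [ 0.4814 -0.3573  0.01  ] ((313.7852783203125, 338.2911682128906), (36.124053955078125, 63.351314544677734), 4.398705005645752)
side [350 313  32  29 713] [365.5 327. ] [ 0.6076 -0.3262  0.01  ] ((365.67694091796875, 326.9154357910156), (26.791501998901367, 28.652023315429688), 82.87498474121094)
top [ 178  101  156   74 9134] [250.6 137.3] [0.6435 0.0415 0.03  ] ((256.0931701660156, 139.27725219726562), (154.8698272705078, 72.84674835205078), 1.7226618528366089)
```

View pics/z1.png

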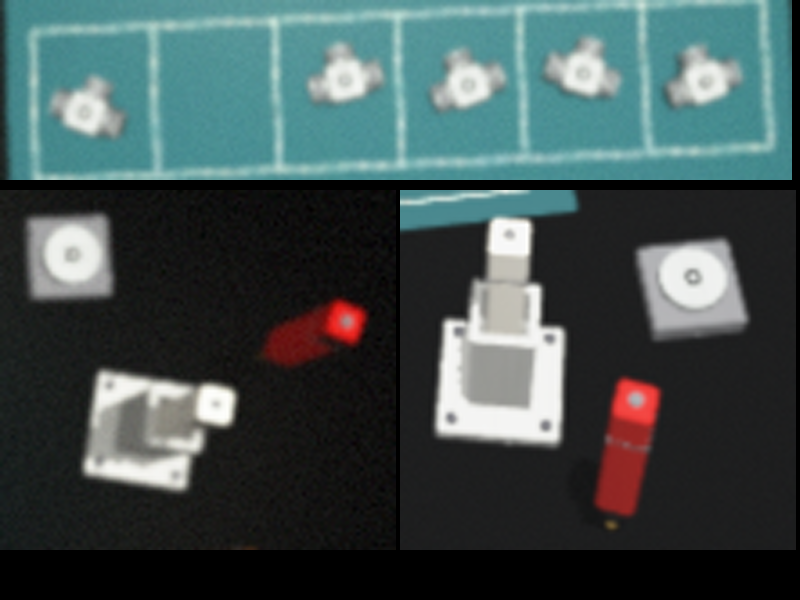

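View pics/z2.png

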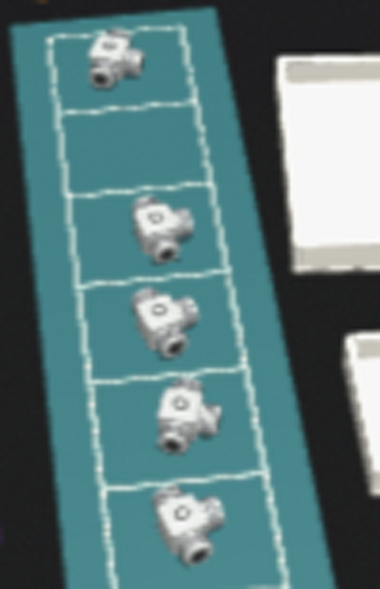

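The crops show every ring. In the top crop the tee rings are at (706,82), (584,73), (468,85), (345,80) and (85,112), with the single arm pointing up, roughly world +x. I'll refine them, triangulate, and get the stand, tray and tee yaws.

```bash
cat >> h.py <<'E'
def ring(im,u,v,w=4,f=8):
    """subpixel centre of dark ring near (u,v)"""
    g=cv2.cvtColor(im,cv2.COLOR_RGB2GRAY).astype(np.float32)
    for _ in range(4):
        p=cv2.getRectSubPix(g,(2*w+1,2*w+1),(float(u),float(v)))
        d=np.clip(p.max()*.9-p,0,None); yy,xx=np.mgrid[-w:w+1,-w:w+1]
        d=d*(xx**2+yy**2<=(w-.9)**2); 
        if d.sum()<1: break
        u+=(d*xx).sum()/d.sum()*.8; v+=(d*yy).sum()/d.sum()*.8
    return u,v
E
python3 - <<'E'
from h import *
t=np.load("top0.npy");s=np.load("side0.npy")
T=lambda x,y,o,f:((x+.5)/f-.5+o[0],(y+.5)/f-.5+o[1])
names=["b1","b2","b3","b4","b6"]
tp=[T(x,y,(145,185),3.6) for x,y in[(706,82),(584,73),(468,85),(345,80),(85,112)]]
sp=[T(x,y,(245,145),3.8) for x,y in[(181,513),(180,404),(158,310),(156,218),(109,46)]]
for n,a,b in zip(names,tp,sp):
    a2=ring(t,*a,w=3);b2=ring(s,*b,w=3)
    p,e=tri(("top",*a2),("side",*b2)); print(n,np.round(a+a2+b+b2,1),p.round(4),round(e,4),onz("top",*a2,.027).round(4)[:2],onz("side",*b2,.027).round(4)[:2],"rawtop",onz("top",*a,.027).round(4)[:2])
    # yaw by darker arms: blob mask second look
a=ring(t,*T(73,64,(370,130),3.6),w=3);b=ring(s,*T(293,87,(285,300),3.6),w=3)
print("ref",a,b,tri(("top",*a),("side",*b)),onz("top",*a,.024),onz("side",*b,.024))
a=T(215,214,(370,130),3.6);b=T(109,44,(285,300),3.6)
print("tester",a,b,tri(("top",*a),("side",*b)),onz("top",*a,.185),onz("side",*b,.185))
# stand foot corners top view & side
c=[onz("top",*T(x,y-190,(370,130),3.6),.01)[:2] for x,y in[(99,371),(83,473),(188,491)]]
print("foot",np.round(c,4),"centre",(c[0]+c[2])/2, [np.degrees(np.arctan2(*(q[::-1]))) for q in(c[0]-c[1],c[1]-c[2])])
c=[onz("side",*T(x-400,y-190,(285,300),3.6),.01)[:2] for x,y in[(443,320),(565,327),(561,440),(436,435)]]
print("foot side",np.round(c,4),"centre",np.mean(c,0),[np.degrees(np.arctan2(*(q[::-1]))) for q in(c[1]-c[0],c[0]-c[3],c[1]-c[2])])
c=[onz("top",*T(x,y-190,(370,130),3.6),.185)[:2] for x,y in[(199,384),(237,388),(232,427),(194,421)]]
print("handle",np.round(c,4),np.mean(c,0),[np.degrees(np.arctan2(*(q[::-1]))) for q in(c[0]-c[1],c[1]-c[2],c[3]-c[2],c[0]-c[3])])
# rims
for nm,roi in(("large",(178,101,262,172)),("small",(285,103,336,164))):
    x0,y0,x1,y1=roi; g=t[y0:y1,x0:x1].min(2); m=(g>120).astype(np.uint8)
    cc=max(cv2.findContours(m,0,2)[0],key=cv2.contourArea)+np.array([x0,y0])
    q=cv2.boxPoints(cv2.minAreaRect(cc)); w=np.array([onz("top",*k,.03)[:2] for k in q]); print(nm,w.round(3).tolist(),w.mean(0))
# tee yaw: mask non-teal in top, relative vector centroid->ring and arm blobs
h=cv2.cvtColor(t,cv2.COLOR_RGB2HSV)
for n,a in zip(names,tp):
    a=ring(t,*a,w=3); best=[]
    o=onz("top",*a,.026)[:2]
    for th in range(-90,91,3):
        sc=0
        for dth in(0,90,-90):
            for r in np.arange(.016,.0245,.002):
                for k in(-.006,-.003,0,.003,.006):
                    q=np.radians(th+dth); P=[*(o+r*np.array([np.cos(q),np.sin(q)])+k*np.array([-np.sin(q),np.cos(q)])),.016]
                    u,v=proj("top",P); pz=cv2.getRectSubPix(h[:,:,1].astype(np.float32),(1,1),(float(u),float(v)))[0,0]; sc-=pz
        best.append((sc,th))
    best.sort(); print(n,"yaw",[b[1] for b in best[-4:]],best[-1][0],best[0][0])
E
```

```text
b1 [340.8 207.4 340.3 207.6 292.3 279.6 292.  279.8] [ 0.4529 -0.1866  0.022 ] 0.0017 [ 0.4534 -0.1859] [ 0.4517 -0.1899] rawtop [ 0.4539 -0.187 ]
b2 [306.9 204.9 306.2 204.8 292.  250.9 292.2 251. ] [ 0.4629 -0.0982  0.0208] 0.0017 [ 0.4632 -0.0978] [ 0.4615 -0.1029] rawtop [ 0.4628 -0.0995]
b3 [274.6 208.2 274.7 208.  286.2 226.2 286.5 226.2] [ 0.4565 -0.0162  0.0233] 0.0015 [ 0.457  -0.0162] [ 0.4555 -0.0193] rawtop [ 0.4565 -0.0161]
b4 [240.5 206.9 240.2 207.  285.7 202.  285.5 202. ] [0.4621 0.0732 0.0217] 0.0007 [0.4621 0.0728] [0.4614 0.0683] rawtop [0.4625 0.072 ]
b6 [168.2 215.8 167.8 215.8 273.3 156.7 273.3 156.5] [0.444  0.2623 0.0232] 0.0014 [0.4445 0.2614] [0.4431 0.2581] rawtop [0.4446 0.2604]
ref (np.float64(389.5024068894512), np.float64(147.4497864158159)) (np.float64(365.84035604917466), np.float64(323.71990149982133)) (array([ 0.60859745, -0.32342986,  0.02064505]), np.float64(0.0013948045207836234)) [ 0.60866372 -0.32267818  0.024     ] [ 0.6071495  -0.32524407  0.024     ]
tester (429.3611111111111, 189.08333333333331) (314.9166666666667, 311.8611111111111) (arra
[... 656 characters left out ...]
899702976001), np.float64(-10.59296462708624), np.float64(79.67444203009784), np.float64(-10.863079987958614)]
large [[0.572, 0.231], [0.748, 0.221], [0.73, 0.015], [0.555, 0.028]] [0.65099243 0.12347482]
small [[0.723, -0.053], [0.724, -0.172], [0.579, -0.171], [0.578, -0.053]] [ 0.65085293 -0.11238187]Traceback (most recent call last):
  File "<stdin>", line 38, in <module>
  File "h.py", line 12, in proj
    K,k,T=cam(n); c=T[:3,:3].T@(np.array(P)-T[:3,3]); s=c[:2]/c[2]; s=s*(1+k*(s@s))
          ~~~^^^
  File "h.py", line 4, in cam
    p=imaging.camera_params(n); return np.array(p["camera_matrix"]),p["k1"],np.array(p["cam_to_world"])
ValueError: time passes only in moves, steps and waits
```

Both views agree to about 3 mm, with the side view biased the opposite way, so I'll average them. The stand yaw is about −10.5°. Moving over the tester now and finishing the tee yaws with cached calibration.

```bash
python3 -m inch '[{"claw":1,"travel":[0.15,0.1,0],"turn":-0.03},{"claw":1,"travel":[0.35,0.22,0],"turn":-0.07},{"claw":1,"travel":[0.52,0.34,0],"turn":-0.1},{"claw":1,"travel":[0.6,0.4,0],"turn":-0.1},{"claw":1,"travel":[0.6,0.4,0],"turn":-0.1}]' 40
python3 -m inch '[{"claw":1,"travel":[0.15,0.1,0],"turn":-0.03},{"claw":1,"travel":[0.35,0.22,0],"turn":-0.07},{"claw":1,"travel":[0.46,0.29,0],"turn":-0.108},{"claw":1,"travel":[0.493,0.3,0],"turn":-0.108},{"claw":1,"travel":[0.493,0.3,0],"turn":-0.108}]'
cat >> h.py <<'E'
import os,pickle
if not os.path.exists("cam.pkl"):
    pickle.dump({n:imaging.camera_params(n) for n in("top","side")},open("cam.pkl","wb"))
_C=pickle.load(open("cam.pkl","rb"))
def cam(n):
    p=_C[n]; return np.array(p["camera_matrix"]),p["k1"],np.array(p["cam_to_world"])
def grip_yaw():
    w,x,y,z=get_state()["ee_rot"]; return np.degrees(np.arctan2(2*(y*y)+2*0-1+0*w if False else 1-2*(x*x+z*z),2*(x*y-w*z)))
E
python3 - <<'E'
from h import *
t=np.load("top0.npy")
h=cv2.cvtColor(t,cv2.COLOR_RGB2HSV)[:,:,1].astype(np.float32)
for n,a in zip(["b1","b2","b3","b4","b6"],[(340.3,207.6),(306.2,204.8),(274.7,208),(240.2,207),(167.8,215.8)]):
    o=onz("top",*a,.026)[:2]; best=[]
    for th in range(-90,91,3):
        sc=0
        for dth in(0,90,-90):
            q=np.radians(th+dth); 
            for r in(.017,.020,.023):
                for k in(-.005,0,.005):
                    u,v=proj("top",[*(o+r*np.array([np.cos(q),np.sin(q)])+k*np.array([-np.sin(q),np.cos(q)])),.018]); sc-=cv2.getRectSubPix(h,(1,1),(float(u),float(v)))[0,0]
        best.append((sc,th))
    best.sort(); print(n,"yaw",[b[1] for b in best[-4:]],best[-1][0],best[0][0])
snap("side","pics/s1.png"); im=snap("top","pics/t1.png")
s=get_state(); print(s["position"],grip_yaw(),s["contact_force"],s["clock"])
for nm,a,z in(("red top",(465.8,166),.18),):print(nm,onz("top",*a,z))
for roi,nm in(((178,101,262,172),"large"),):
    x0,y0,x1,y1=roi; m=(t[y0:y1,x0:x1].min(2)>110).astype(np.uint8); cc=max(cv2.findContours(m,0,2)[0],key=cv2.contourArea)
    q=cv2.approxPolyDP(cv2.convexHull(cc),4,True)[:,0]+np.array([x0,y0]); w=np.array([onz("top",*k,.03)[:2] for k in q.astype(float)]); print(w.round(3).tolist(),w.mean(0))
E
```

```text
clock: 0.6
position: [0.3823, -0.4306, 0.2498]
ee_rot: [-0.001, 0.997, 0.08, 0.0]
contact_force: [0.4, 0.1, -1.0]
width: 0.0851
gripper_force: 0.0
clock: 1.1
position: [0.4789, -0.3731, 0.2498]
ee_rot: [0.0, 0.996, -0.09, -0.001]
contact_force: [-0.3, -0.4, -0.2]
width: 0.0857
gripper_force: 0.0
b1 yaw [12, 21, 15, 18] -256.18356 -2001.781
b2 yaw [-24, -15, -21, -18] -280.17734 -2015.1641
b3 yaw [15, 24, 18, 21] -311.62128 -2055.6052
b4 yaw [18, 15, 9, 12] -260.72388 -1918.3275
b6 yaw [-18, -27, -21, -24] -281.12476 -1987.2737
[ 0.47766405 -0.37367244  0.25003705] -100.51074760129877 [-0.08187975  0.19013628 -0.41846607] 1.2
red top [ 0.53172115 -0.46328847  0.18      ]
[[0.742, 0.216], [0.73, 0.02], [0.56, 0.029], [0.573, 0.228]] [0.65115222 0.12330629]
```

```bash
python3 -m inch '[{"claw":1,"travel":[0,0,-0.15],"turn":0},{"claw":1,"travel":[0,0,-0.32],"turn":0},{"claw":1,"travel":[0,0,-0.46],"turn":0},{"claw":1,"travel":[0,0,-0.525],"turn":0},{"claw":1,"travel":[0,0,-0.525],"turn":0}]' 40
python3 -m inch '[{"claw":-0.1,"travel":[0,0,0],"turn":0},{"claw":-0.3,"travel":[0,0,0],"turn":0},{"claw":-0.5,"travel":[0,0,0],"turn":0},{"claw":-0.7,"travel":[0,0,0],"turn":0},{"claw":-0.8,"travel":[0,0,0],"turn":0}]' 40
python3 -m inch '[{"claw":-0.8,"travel":[0,0,0],"turn":0},{"claw":-0.8,"travel":[0,0,0],"turn":0},{"claw":-0.8,"travel":[0,0,0],"turn":0}]' 40
```

```text
clock: 1.7
position: [0.477, -0.3728, 0.1436]
ee_rot: [-0.001, 0.996, -0.092, -0.002]
contact_force: [-0.5, 0.1, -0.4]
width: 0.0856
gripper_force: 0.0
clock: 2.2
position: [0.4792, -0.3731, 0.1463]
ee_rot: [0.001, 0.996, -0.092, 0.001]
contact_force: [-0.5, 0.2, 3.5]
width: 0.0216
gripper_force: 41.1
clock: 2.5
position: [0.4792, -0.3731, 0.1463]
ee_rot: [0.001, 0.996, -0.092, 0.001]
contact_force: [-1.6, -0.2, 5.5]
width: 0.0217
gripper_force: 41.2
```

```bash
python3 -m inch '[{"claw":-0.8,"travel":[0,0,0.05],"turn":0},{"claw":-0.8,"travel":[0,0,0.17],"turn":0},{"claw":-0.8,"travel":[0,0,0.33],"turn":0},{"claw":-0.8,"travel":[0,0,0.5],"turn":0},{"claw":-0.8,"travel":[0,0,0.6],"turn":0}]' 60
python3 -m inch '[{"claw":-0.8,"travel":[0,0,0],"turn":0},{"claw":-0.8,"travel":[0,0,0],"turn":0},{"claw":-0.8,"travel":[0,0,0],"turn":0},{"claw":-0.8,"travel":[0,0,0],"turn":0}]' 60
python3 - <<'E'
from h import *
s=snap("side","pics/s2.png");snap("top","pics/t2.png")
c=s[190:390,240:440]; cv2.imwrite("pics/z3.png",cv2.resize(c[:,:,::-1],(600,600),interpolation=cv2.INTER_CUBIC))
print(get_state()["position"],get_state()["contact_force"],[proj("side",[.4785,-.373,z]) for z in(.135,.145,.18,.265)])
E
```

```text
clock: 3.0
position: [0.4794, -0.373, 0.268]
ee_rot: [0.001, 0.996, -0.092, 0.001]
contact_force: [1.3, -0.4, -1.0]
width: 0.021
gripper_force: 58.9
clock: 3.4
position: [0.4783, -0.3721, 0.2633]
ee_rot: [-0.001, 0.996, -0.092, -0.001]
contact_force: [0.0, 0.3, -1.9]
width: 0.0212
gripper_force: 59.0
[ 0.4785522  -0.37236893  0.26394326] [ 0.19523524 -0.87402451 -1.11899726] [(np.float64(314.46141282878745), np.float64(323.9350303989517)), (np.float64(314.6144992465123), np.float64(321.5229539599427)), (np.float64(315.1684225267549), np.float64(312.786576863484)), (np.float64(316.64303681814215), np.float64(289.4634490282159))]
```

View pics/z3.png

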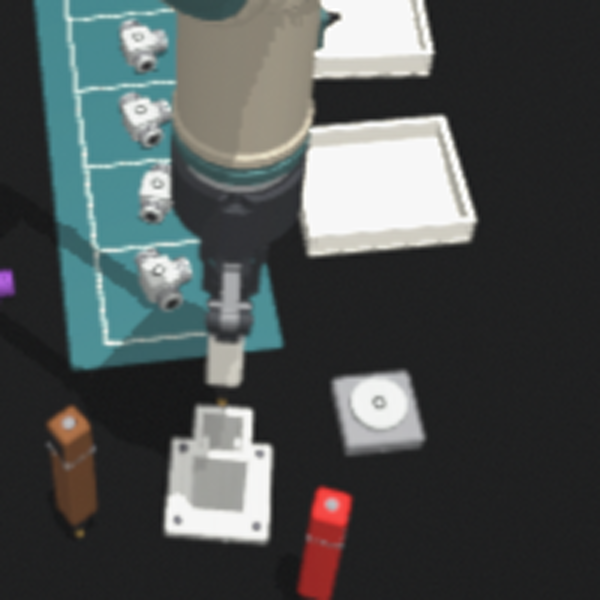

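Tester held, with the brass tip at side pixel (313.7,324), which matches the prediction to 1 px. On to the reference block, hovering 10 mm above the spot.

```bash
python3 -m inch '[{"claw":-0.8,"travel":[0.12,0.05,0],"turn":0},{"claw":-0.8,"travel":[0.3,0.12,0],"turn":0},{"claw":-0.8,"travel":[0.48,0.18,0],"turn":0},{"claw":-0.8,"travel":[0.6,0.23,0],"turn":0},{"claw":-0.8,"travel":[0.647,0.2425,0],"turn":0}]'
python3 -m inch '[{"claw":-0.8,"travel":[0,0,-0.1],"turn":0},{"claw":-0.8,"travel":[0,0,-0.25],"turn":0},{"claw":-0.8,"travel":[0,0,-0.4],"turn":0},{"claw":-0.8,"travel":[0,0,-0.505],"turn":0},{"claw":-0.8,"travel":[0,0,-0.505],"turn":0}]'
python3 - <<'E'
from h import *
s=snap("side","pics/s3.png");t=snap("top","pics/t3.png")
c=s[285:355,335:405]; a=cv2.resize(c[:,:,::-1],(400,400),interpolation=cv2.INTER_CUBIC)
d=t[115:185,355:425]; b=cv2.resize(d[:,:,::-1],(400,400),interpolation=cv2.INTER_CUBIC)
cv2.imwrite("pics/z4.png",np.hstack([a,b]))
print(get_state()["position"],[proj("side",[.608,-.3245,z]) for z in(.024,.034)])
E
```

```text
clock: 4.0
position: [0.6104, -0.3227, 0.264]
ee_rot: [-0.001, 0.996, -0.09, -0.0]
contact_force: [-0.0, -0.1, -1.7]
width: 0.0215
gripper_force: 59.0
clock: 4.5
position: [0.6053, -0.3233, 0.1601]
ee_rot: [-0.002, 0.996, -0.092, -0.004]
contact_force: [0.1, 0.3, -1.8]
width: 0.0217
gripper_force: 59.0
[ 0.60785308 -0.32474064  0.16436248] [(np.float64(366.14052081257614), np.float64(323.3948880262065)), (np.float64(366.6225053222746), np.float64(321.23940913041713))]
```

View pics/z4.png

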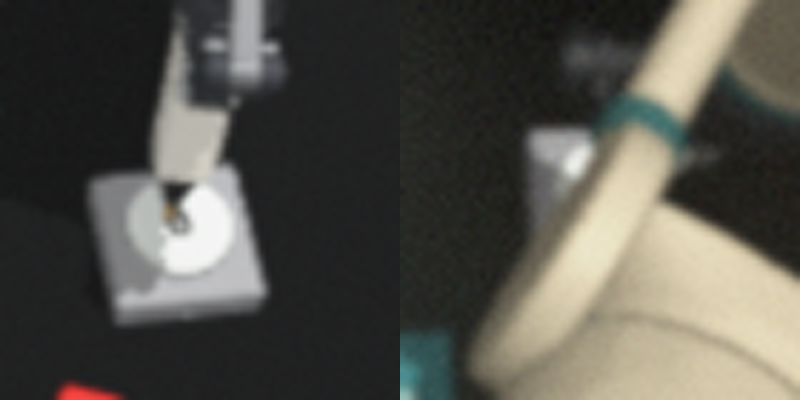

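The tip (brass, near crop (173,213)) sits left of and close to the ring at (180,222). I'll measure both by colour to correct it.

```bash
cat >> h.py <<'E'
def brass(im,u,v,w=10):
    """brass pixels near (u,v): lowest point (u,v) and centroid, colour-weighted"""
    x0,y0=int(u)-w,int(v)-w; c=im[y0:y0+2*w,x0:x0+2*w].astype(np.float32)
    m=np.clip(c[:,:,0]-c[:,:,2]-25,0,None); yy,xx=np.nonzero(m>0)
    W=m[yy,xx]; return (x0+(xx*W).sum()/W.sum(),y0+(yy*W).sum()/W.sum()),(y0+yy.min(),y0+yy.max()),W.sum(),m.astype(int)
E
python3 - <<'E'
from h import *
s=imaging.get_image("side"); r=brass(s,365,321); print(r[:3]); print(r[3][4:18,4:16])
print(ring(s,366,323.5,w=3)); print(s[318:329,358:374].min(2))
L=[get_state()["position"]];print(L)
E
```

```text
((np.float64(366.05172413793105), np.float64(321.4310344827586)), (np.int64(320), np.int64(322)), np.float32(58.0))
[[ 0  0  0  0  0  0  0  0  0  0  0  0]
 [ 0  0  0  0  0  0  0  0  0  0  0  0]
 [ 0  0  0  0  0  0  0  0  0  0  0  0]
 [ 0  0  0  0  0  0  0  0  0  0  0  0]
 [ 0  0  0  0  0  0  0  0  0  0  0  0]
 [ 0  0  0  0  0  0  0  2  0  0  0  0]
 [ 0  0  0  0  0  0  0 27  2  0  0  0]
 [ 0  0  0  0  0  0  1 24  2  0  0  0]
 [ 0  0  0  0  0  0  0  0  0  0  0  0]
 [ 0  0  0  0  0  0  0  0  0  0  0  0]
 [ 0  0  0  0  0  0  0  0  0  0  0  0]
 [ 0  0  0  0  0  0  0  0  0  0  0  0]
 [ 0  0  0  0  0  0  0  0  0  0  0  0]
 [ 0  0  0  0  0  0  0  0  0  0  0  0]]
(np.float64(365.5069888328064), np.float64(323.0075168306924))
[[133 150 171 180 179 177 152  97  45  35  59 136 221 233 216 194]
 [149 171 181 182 181 178 165 117  55  49 107 196 237 242 237 218]
 [166 182 183 183 181 180 174 134  71  84 172 233 242 243 243 237]
 [177 184 183 183 183 179 168 129  82 114 216 242 243 243 243 242]
 [184 185 183 183 182 173 141 105  90 116 216 242 243 243 244 243]
 [185 186 184 183 182 161 120 120 134 125 203 240 243 243 244 243]
 [184 186 184 184 181 163 127 138 164 146 187 236 243 243 244 244]
 [180 185 184 183 183 180 163 142 155 160 205 238 243 243 243 244]
 [168 184 185 184 184 185 190 178 193 216 233 241 243 243 243 244]
 [157 181 185 184 184 184 189 210 233 241 242 242 243 244 243 243]
 [142 165 180 184 184 187 211 234 241 242 243 242 243 244 243 241]]
[array([ 0.60854536, -0.32503516,  0.16549906])]
```

```bash
python3 -m inch '[{"claw":-0.8,"travel":[0,0,-0.015],"turn":0},{"claw":-0.8,"travel":[0,0,-0.03],"turn":0},{"claw":-0.8,"travel":[0,0,-0.03],"turn":0},{"claw":-0.8,"travel":[0,0,-0.03],"turn":0},{"claw":-0.8,"travel":[0,0,-0.03],"turn":0}]'
python3 - <<'E'
from h import *
s=imaging.get_image("side"); F=[]
for i in range(6): imaging.get_image("top"); q=get_state();F.append([*q["position"],*q["contact_force"]])
print(np.mean(F,0).round(4)); r=brass(s,365,321); print(r[:3])
print(s[317:329,358:374,0]); print((s[317:329,358:374,0].astype(int)-s[317:329,358:374,2]))
E
```

```text
clock: 5.15
position: [0.6084, -0.3243, 0.1586]
ee_rot: [0.0, 0.996, -0.092, 0.0]
contact_force: [0.2, -0.4, -1.9]
width: 0.0215
gripper_force: 59.0
[ 0.6084 -0.3242  0.1584  0.0848  0.3097 -0.7776]
((np.float64(366.16), np.float64(322.4266666666667)), (np.int64(321), np.int64(323)), np.float32(75.0))
[[127 132 147 160 170 174 151 113 103 117 128 132 152 195 211 199]
 [133 150 171 181 180 177 148  91  53  52  59  81 157 213 215 196]
 [149 172 182 183 181 178 152  98  46  36  58 130 220 241 237 218]
 [167 182 184 183 182 179 164 118  58  49 102 196 238 243 243 238]
 [177 184 184 184 183 179 166 129  88  84 144 226 243 243 244 243]
 [185 185 184 183 183 173 143 120 123 115 160 230 243 243 244 243]
 [186 186 185 184 182 162 120 125 144 126 166 232 243 243 244 244]
 [185 186 185 184 182 164 124 126 145 128 171 233 243 244 244 244]
 [181 186 184 184 184 179 147 115 132 144 188 234 243 244 244 244]
 [169 185 185 184 184 182 170 156 188 216 233 241 243 244 244 244]
 [157 181 185 185 184 184 182 189 227 241 242 242 243 244 244 243]
 [143 166 180 185 184 184 186 211 235 242 243 242 243 244 243 241]]
[[-2 -3 -2 -1  0  0  2  3  5  7  8  8  8  8  6  1]
 [-2 -2  0  0 -1  0  0  0  1  1  3  1  0 -1 -1 -3]
 [-1  0  0  0 -1 -1  0  0  0  0  1  0  0  0  0 -1]
 [ 0 -1  0  0 -1 -1  0  2  4  3  0  0  1  0  0  0]
 [-1  0  0  0  0 -1  0  9 27 17  2  1  1  0  0  1]
 [ 0  0  0  0  0 -1  2 26 54 34  4  0  0  0  0  0]
 [ 1  0  0  0  0  0  3 29 47 33  3 -1  0  0  0  0]
 [ 0 -1  0  0  0  0  1 13 22 15  2  0  0  1  0  0]
 [ 0 -1 -1  0  0  1  0  1  3  2  1  0  0  0  0  0]
 [-1 -1 -1  0  0  0  0  0  0  0  0  0  0  0  1  0]
 [-1 -1  0  0  0  0  0  1  0  1  0  0  0  0  1  0]
 [ 0  0  0  0 -1 -1  0  1  0  0  0  0  0  0  0  0]]
```

```bash
cat > f.py <<'E'
from h import *
import sys
F=[]
s=imaging.get_image("side")
for i in range(int(sys.argv[1])): imaging.get_image("side"); q=get_state();F.append([*q["position"],*q["contact_force"]])
F=np.array(F); print(F.mean(0).round(4),"std",F.std(0).round(4)[2:], q["clock"])
if len(sys.argv)>2:
    u,v=float(sys.argv[2]),float(sys.argv[3]); r=brass(s,u,v); print(r[:3]); print(r[3][3:18,3:18])
E
python3 -m inch '[{"claw":-0.8,"travel":[0,0,-0.005],"turn":0},{"claw":-0.8,"travel":[0,0,-0.01],"turn":0},{"claw":-0.8,"travel":[0,0,-0.01],"turn":0}]' | grep -E "posi|force"
python3 f.py 4 366 322
python3 -m inch '[{"claw":-0.8,"travel":[0,0,-0.005],"turn":0},{"claw":-0.8,"travel":[0,0,-0.01],"turn":0},{"claw":-0.8,"travel":[0,0,-0.01],"turn":0}]' | grep -E "posi|force"
python3 f.py 5 366 322
```

```text
position: [0.6082, -0.3242, 0.156]
contact_force: [0.8, 0.7, -2.0]
gripper_force: 59.0
[ 0.6083 -0.3242  0.1563 -0.0931 -0.0156 -1.4351] std [0.     0.3987 0.1305 0.6712] 6.05
((np.float64(365.8625), np.float64(322.85)), (np.int64(322), np.int64(324)), np.float32(80.0))
[[ 0  0  0  0  0  0  0  0  0  0  0  0  0  0  0]
 [ 0  0  0  0  0  0  0  0  0  0  0  0  0  0  0]
 [ 0  0  0  0  0  0  0  0  0  0  0  0  0  0  0]
 [ 0  0  0  0  0  0  0  0  0  0  0  0  0  0  0]
 [ 0  0  0  0  0  0  0  0  0  0  0  0  0  0  0]
 [ 0  0  0  0  0  0  0  0  0  0  0  0  0  0  0]
 [ 0  0  0  0  0  0  0  0  0  0  0  0  0  0  0]
 [ 0  0  0  0  0  0  0 20  0  0  0  0  0  0  0]
 [ 0  0  0  0  0  0 16 31  5  0  0  0  0  0  0]
 [ 0  0  0  0  0  0  0  8  0  0  0  0  0  0  0]
 [ 0  0  0  0  0  0  0  0  0  0  0  0  0  0  0]
 [ 0  0  0  0  0  0  0  0  0  0  0  0  0  0  0]
 [ 0  0  0  0  0  0  0  0  0  0  0  0  0  0  0]
 [ 0  0  0  0  0  0  0  0  0  0  0  0  0  0  0]
 [ 0  0  0  0  0  0  0  0  0  0  0  0  0  0  0]]
position: [0.6084, -0.3243, 0.1543]
contact_force: [0.4, 0.6, 0.3]
gripper_force: 59.0
[ 0.6084 -0.3243  0.1
[... 204 characters left out ...]
 0  0  0  0  0  0  0  0  0]
 [ 0  0  0  0  0  0  0  0  0  0  0  0  0  0  0]
 [ 0  0  0  0  0  0  0  0  0  0  0  0  0  0  0]
 [ 0  0  0  0  0  0  0  0  0  0  0  0  0  0  0]
 [ 0  0  0  0  0  0  0  0  0  0  0  0  0  0  0]
 [ 0  0  0  0  0  0  0  0  0  0  0  0  0  0  0]
 [ 0  0  0  0  0  0  0  0  0  0  0  0  0  0  0]
 [ 0  0  0  0  0  0  0 10  0  0  0  0  0  0  0]
 [ 0  0  0  0  0  0 16 38  7  0  0  0  0  0  0]
 [ 0  0  0  0  0  0  7 20  0  0  0  0  0  0  0]
 [ 0  0  0  0  0  0  0  0  0  0  0  0  0  0  0]
 [ 0  0  0  0  0  0  0  0  0  0  0  0  0  0  0]
 [ 0  0  0  0  0  0  0  0  0  0  0  0  0  0  0]
 [ 0  0  0  0  0  0  0  0  0  0  0  0  0  0  0]
 [ 0  0  0  0  0  0  0  0  0  0  0  0  0  0  0]]
```

The brass centroid is about 1 px too near the camera, which means roughly 2–3 mm in −y. The top-view estimate of (.6087, −.3227) agrees with that. I'll lift, shift and press gently, checking the force.

```bash
python3 -m inch '[{"claw":-0.8,"travel":[0,0,0.03],"turn":0},{"claw":-0.8,"travel":[0.004,0.01,0.03],"turn":0},{"claw":-0.8,"travel":[0.004,0.01,0.03],"turn":0},{"claw":-0.8,"travel":[0.004,0.01,0.03],"turn":0},{"claw":-0.8,"travel":[0.004,0.01,0.03],"turn":0}]' | grep -E "posi|contact"
python3 f.py 3 366 321
python3 -m inch '[{"claw":-0.8,"travel":[0,0,-0.01],"turn":0},{"claw":-0.8,"travel":[0,0,-0.025],"turn":0},{"claw":-0.8,"travel":[0,0,-0.04],"turn":0},{"claw":-0.8,"travel":[0,0,-0.05],"turn":0},{"claw":-0.8,"travel":[0,0,-0.05],"turn":0}]' | grep -E "posi|contact"
python3 f.py 22 366 323
```

```text
position: [0.609, -0.3221, 0.1602]
contact_force: [-0.7, 0.2, -2.0]
[ 0.609  -0.3222  0.1602  0.1367  0.2722 -1.3271] std [0.     0.2308 0.2977 0.424 ] 7.35
((np.float64(366.2830188679245), np.float64(321.0566037735849)), (np.int64(320), np.int64(322)), np.float32(53.0))
[[ 0  0  0  0  0  0  0  0  0  0  0  0  0  0  0]
 [ 0  0  0  0  0  0  0  0  0  0  0  0  0  0  0]
 [ 0  0  0  0  0  0  0  0  0  0  0  0  0  0  0]
 [ 0  0  0  0  0  0  0  0  0  0  0  0  0  0  0]
 [ 0  0  0  0  0  0  0  0  0  0  0  0  0  0  0]
 [ 0  0  0  0  0  0  0  0  0  0  0  0  0  0  0]
 [ 0  0  0  0  0  0  0  5  0  0  0  0  0  0  0]
 [ 0  0  0  0  0  0  0 27 13  0  0  0  0  0  0]
 [ 0  0  0  0  0  0  0  6  2  0  0  0  0  0  0]
 [ 0  0  0  0  0  0  0  0  0  0  0  0  0  0  0]
 [ 0  0  0  0  0  0  0  0  0  0  0  0  0  0  0]
 [ 0  0  0  0  0  0  0  0  0  0  0  0  0  0  0]
 [ 0  0  0  0  0  0  0  0  0  0  0  0  0  0  0]
 [ 0  0  0  0  0  0  0  0  0  0  0  0  0  0  0]
 [ 0  0  0  0  0  0  0  0  0  0  0  0  0  0  0]]
position: [0.6092, -0.3223, 0.1503]
contact_force: [-0.5, -0.3, -0.6]
[ 0.6092 -0.3223  0.1504 -0.1097 -0.1998  0.6728] std [1.000e-04 4.981e-01 4.380e-01 4.896e-01] 9.0
((np.float64(366.0), np.float64(322.8181818181818)), (np.int64(322), np.int64(323)), np.float32(11.0))
[[0 0 0 0 0 0 0 0 0 0 0 0 0 0 0]
 [0 0 0 0 0 0 0 0 0 0 0 0 0 0 0]
 [0 0 0 0 0 0 0 0 0 0 0 0 0 0 0]
 [0 0 0 0 0 0 0 0 0 0 0 0 0 0 0]
 [0 0 0 0 0 0 0 0 0 0 0 0 0 0 0]
 [0 0 0 0 0 0 0 0 0 0 0 0 0 0 0]
 [0 0 0 0 0 0 0 2 0 0 0 0 0 0 0]
 [0 0 0 0 0 0 0 9 0 0 0 0 0 0 0]
 [0 0 0 0 0 0 0 0 0 0 0 0 0 0 0]
 [0 0 0 0 0 0 0 0 0 0 0 0 0 0 0]
 [0 0 0 0 0 0 0 0 0 0 0 0 0 0 0]
 [0 0 0 0 0 0 0 0 0 0 0 0 0 0 0]
 [0 0 0 0 0 0 0 0 0 0 0 0 0 0 0]
 [0 0 0 0 0 0 0 0 0 0 0 0 0 0 0]
 [0 0 0 0 0 0 0 0 0 0 0 0 0 0 0]]
```

The force rise is about 1.9 N, so the tip is about 4.7 mm in, centred and held. I'll hold briefly more, then hover over bay 1 and check the rings for any knocked tee.

```bash
cat > chk.py <<'E'
from h import *
import sys
# ring pixel reference, side view, bays 1 2 3 4 6 ; compare against now
R={"b1":(292,279.8),"b2":(292.2,251),"b3":(286.5,226.2),"b4":(285.5,202),"b6":(273.3,156.5)}
RT={"b1":(340.3,207.6),"b2":(306.2,204.8),"b3":(274.7,208),"b4":(240.2,207),"b6":(167.8,215.8)}
s=imaging.get_image("side");t=imaging.get_image("top"); s0=np.load("side0.npy");t0=np.load("top0.npy")
for n,im,im0,RR in(("side",s,s0,R),("top",t,t0,RT)):
    for k,(u,v) in RR.items():
        a=cv2.getRectSubPix(im0,(15,15),(u,v)).astype(int);b=cv2.getRectSubPix(im,(15,15),(u,v)).astype(int)
        print(n,k,"diff",abs(a-b).mean().round(1),"shift",(np.array(ring(im,u,v,3))-ring(im0,u,v,3)).round(1),end=" | ")
    print()
tag=sys.argv[1]; cv2.imwrite(f"pics/s_{tag}.png",s[:,:,::-1]);cv2.imwrite(f"pics/t_{tag}.png",t[:,:,::-1])
q=get_state();print(q["position"].round(4),q["clock"])
if len(sys.argv)>2:
    k=sys.argv[2]; u,v=R[k]; r=brass(s,u,v-3); print("brass",r[0],r[1],"ring",R[k]); P=onz("side",u,v,.026)
    print("expect brass ctr 10mm above:",np.array(proj("side",P+[0,0,.0175]))-proj("side",P)+R[k],"px/mm x,y",np.array(proj("side",P+[.001,0,0]))-proj("side",P),np.array(proj("side",P+[0,.001,0]))-proj("side",P))
E
python3 -m inch '[{"claw":-0.8,"travel":[0,0,0],"turn":0},{"claw":-0.8,"travel":[0,0,0],"turn":0},{"claw":-0.8,"travel":[0,0,0.02],"turn":0},{"claw":-0.8,"travel":[0,0,0.12],"turn":0},{"claw":-0.8,"travel":[0,0,0.25],"turn":0}]' | grep -E "posi"
python3 -m inch '[{"claw":-0.8,"travel":[-0.12,0.11,0],"turn":0},{"claw":-0.8,"travel":[-0.3,0.26,0],"turn":0},{"claw":-0.8,"travel":[-0.47,0.42,0],"turn":0},{"claw":-0.8,"travel":[-0.64,0.57,0],"turn":0},{"claw":-0.8,"travel":[-0.775,0.683,0],"turn":0}]' | grep -E "posi"
python3 -m inch '[{"claw":-0.8,"travel":[0,0,-0.08],"turn":0},{"claw":-0.8,"travel":[0,0,-0.165],"turn":0},{"claw":-0.8,"travel":[0,0,-0.165],"turn":0},{"claw":-0.8,"travel":[0,0,-0.165],"turn":0},{"claw":-0.8,"travel":[0,0,-0.165],"turn":0}]' | grep -E "posi"
python3 chk.py b1 b1
```

```text
position: [0.6078, -0.3212, 0.1988]
position: [0.4511, -0.1832, 0.1999]
position: [0.4547, -0.186, 0.168]
side b1 diff 27.7 shift [-0.5 -0.6] | side b2 diff 74.9 shift [-0.1 -0.1] | side b3 diff 83.9 shift [-0.1 -0.1] | side b4 diff 75.3 shift [-0.   0.1] | side b6 diff 37.3 shift [ 1.1 -0.7] | 
top b1 diff 64.5 shift [1.7 0.2] | top b2 diff 51.5 shift [0.3 0.1] | top b3 diff 4.0 shift [-0.1 -0. ] | top b4 diff 1.4 shift [0.1 0.1] | top b6 diff 1.3 shift [0. 0.] | 
[ 0.4547 -0.186   0.168 ] 10.6
brass (np.float64(292.55384615384617), np.float64(275.55384615384617)) (np.int64(275), np.int64(276)) ring (292, 279.8)
expect brass ctr 10mm above: [291.97687029 275.76959537] px/mm x,y [ 0.40656206 -0.03667811] [-0.04390078 -0.34121837]
```

```bash
python3 -m inch '[{"claw":-0.8,"travel":[-0.005,0,0],"turn":0},{"claw":-0.8,"travel":[-0.005,0,-0.02],"turn":0},{"claw":-0.8,"travel":[-0.005,0,-0.045],"turn":0},{"claw":-0.8,"travel":[-0.005,0,-0.065],"turn":0},{"claw":-0.8,"travel":[-0.005,0,-0.0725],"turn":0}]' | grep -E "posi|cont"
python3 f.py 24
python3 -m inch '[{"claw":-0.8,"travel":[0,0,0],"turn":0},{"claw":-0.8,"travel":[0,0,0],"turn":0},{"claw":-0.8,"travel":[0,0,0.02],"turn":0},{"claw":-0.8,"travel":[0,0,0.12],"turn":0},{"claw":-0.8,"travel":[0,0,0.22],"turn":0}]' | grep -E "posi"
python3 -m inch '[{"claw":-0.8,"travel":[0.01,0.12,0],"turn":0},{"claw":-0.8,"travel":[0.035,0.3,0],"turn":0},{"claw":-0.8,"travel":[0.0535,0.4405,0],"turn":0},{"claw":-0.8,"travel":[0.0535,0.4405,-0.07],"turn":0},{"claw":-0.8,"travel":[0.0535,0.4405,-0.1475],"turn":0}]' | grep -E "posi"
python3 -m inch '[{"claw":-0.8,"travel":[0,0,0],"turn":0},{"claw":-0.8,"travel":[0,0,0],"turn":0},{"claw":-0.8,"travel":[0,0,0],"turn":0}]' | grep posi
python3 chk.py b2 b2
```

```text
position: [0.4532, -0.1857, 0.1524]
contact_force: [0.5, -0.7, 0.2]
[ 0.4532 -0.1857  0.1529  0.0048 -0.128   0.7684] std [1.000e-04 4.904e-01 4.486e-01 3.552e-01] 12.35
position: [0.4524, -0.1851, 0.1967]
position: [0.464, -0.0965, 0.1675]
position: [0.4643, -0.0979, 0.168]
side b1 diff 9.9 shift [-0.1  0.2] | side b2 diff 28.3 shift [-0.7 -0.8] | side b3 diff 40.2 shift [-0.6 -0.1] | side b4 diff 45.9 shift [ 0.7 -0. ] | side b6 diff 22.1 shift [ 1.8 -0.2] | 
top b1 diff 57.3 shift [1.  1.8] | top b2 diff 90.4 shift [ 0.8 -0.9] | top b3 diff 54.5 shift [-0.6 -0. ] | top b4 diff 3.0 shift [0.1 0. ] | top b6 diff 1.3 shift [ 0.1 -0. ] | 
[ 0.4643 -0.0979  0.168 ] 13.75
brass (np.float64(292.6), np.float64(246.41176470588235)) (np.int64(246), np.int64(247)) ring (292.2, 251)
expect brass ctr 10mm above: [292.1796878  246.84953775] px/mm x,y [ 0.3883236 -0.0339314] [-0.04206065 -0.31139417]
```

```bash
python3 -m inch '[{"claw":-0.8,"travel":[-0.005,-0.005,0],"turn":0},{"claw":-0.8,"travel":[-0.005,-0.005,-0.02],"turn":0},{"claw":-0.8,"travel":[-0.005,-0.005,-0.045],"turn":0},{"claw":-0.8,"travel":[-0.005,-0.005,-0.065],"turn":0},{"claw":-0.8,"travel":[-0.005,-0.005,-0.0725],"turn":0}]' | grep -E "posi|cont"
python3 f.py 24
python3 -m inch '[{"claw":-0.8,"travel":[0,0,0],"turn":0},{"claw":-0.8,"travel":[0,0,0],"turn":0},{"claw":-0.8,"travel":[0,0,0.02],"turn":0},{"claw":-0.8,"travel":[0,0,0.12],"turn":0},{"claw":-0.8,"travel":[0,0,0.22],"turn":0}]' | grep -E "posi"
python3 -m inch '[{"claw":-0.8,"travel":[-0.01,0.12,0],"turn":0},{"claw":-0.8,"travel":[-0.02,0.3,0],"turn":0},{"claw":-0.8,"travel":[-0.03,0.411,0],"turn":0},{"claw":-0.8,"travel":[-0.03,0.411,-0.07],"turn":0},{"claw":-0.8,"travel":[-0.03,0.411,-0.1475],"turn":0}]' | grep -E "posi"
python3 -m inch '[{"claw":-0.8,"travel":[0,0,0],"turn":0},{"claw":-0.8,"travel":[0,0,0],"turn":0},{"claw":-0.8,"travel":[0,0,0],"turn":0}]' | grep posi
python3 chk.py b3 b3
```

```text
position: [0.4628, -0.0986, 0.1524]
contact_force: [-0.1, -0.4, 1.0]
[ 0.4629 -0.0986  0.1529 -0.0128 -0.2182  0.5693] std [1.000e-04 3.953e-01 4.811e-01 5.168e-01] 15.5
position: [0.462, -0.0981, 0.1967]
position: [0.4568, -0.0154, 0.1675]
position: [0.4573, -0.0165, 0.168]
side b1 diff 10.0 shift [-0.1  0.2] | side b2 diff 10.3 shift [0.  0.2] | side b3 diff 26.1 shift [-0.2 -0.8] | side b4 diff 34.2 shift [0.  0.1] | side b6 diff 78.0 shift [ 0. -0.] | 
top b1 diff 1.4 shift [0. 0.] | top b2 diff 53.3 shift [1.4 0.4] | top b3 diff 58.5 shift [-0.4  2.5] | top b4 diff 68.4 shift [ 0.4 -0.4] | top b6 diff 1.3 shift [ 0. -0.] | 
[ 0.4573 -0.0166  0.168 ] 16.9
brass (np.float64(286.5974025974026), np.float64(222.28571428571428)) (np.int64(221), np.int64(223)) ring (286.5, 226.2)
expect brass ctr 10mm above: [286.42336623 221.97233427] px/mm x,y [ 0.37267675 -0.03161341] [-0.03756076 -0.28656286]
```

```bash
python3 -m inch '[{"claw":-0.8,"travel":[0,0.0025,0],"turn":0},{"claw":-0.8,"travel":[0,0.0025,-0.02],"turn":0},{"claw":-0.8,"travel":[0,0.0025,-0.045],"turn":0},{"claw":-0.8,"travel":[0,0.0025,-0.065],"turn":0},{"claw":-0.8,"travel":[0,0.0025,-0.0725],"turn":0}]' | grep -E "posi|cont"
python3 f.py 24
python3 -m inch '[{"claw":-0.8,"travel":[0,0,0],"turn":0},{"claw":-0.8,"travel":[0,0,0],"turn":0},{"claw":-0.8,"travel":[0,0,0.02],"turn":0},{"claw":-0.8,"travel":[0,0,0.12],"turn":0},{"claw":-0.8,"travel":[0,0,0.22],"turn":0}]' | grep -E "posi"
python3 -m inch '[{"claw":-0.8,"travel":[0.01,0.12,0],"turn":0},{"claw":-0.8,"travel":[0.02,0.3,0],"turn":0},{"claw":-0.8,"travel":[0.026,0.444,0],"turn":0},{"claw":-0.8,"travel":[0.026,0.444,-0.07],"turn":0},{"claw":-0.8,"travel":[0.026,0.444,-0.1475],"turn":0}]' | grep -E "posi"
python3 -m inch '[{"claw":-0.8,"travel":[0,0,0],"turn":0},{"claw":-0.8,"travel":[0,0,0],"turn":0},{"claw":-0.8,"travel":[0,0,0],"turn":0}]' | grep posi
python3 chk.py b4 b4
```

```text
position: [0.4569, -0.0159, 0.1524]
contact_force: [0.3, 0.6, 0.6]
[ 0.4569 -0.0159  0.1529 -0.1062  0.0497  0.4517] std [1.000e-04 5.849e-01 5.642e-01 5.599e-01] 18.65
position: [0.4559, -0.0156, 0.1968]
position: [0.4621, 0.0741, 0.1674]
position: [0.4625, 0.0728, 0.168]
side b1 diff 9.6 shift [-0.1  0.2] | side b2 diff 9.8 shift [0.  0.1] | side b3 diff 9.8 shift [0. 0.] | side b4 diff 23.6 shift [-0.6 -1. ] | side b6 diff 24.8 shift [-0.   0.1] | 
top b1 diff 1.2 shift [-0.1 -0. ] | top b2 diff 1.5 shift [0.1 0.1] | top b3 diff 1.6 shift [-0. -0.] | top b4 diff 76.2 shift [0.1 0.2] | top b6 diff 2.0 shift [0. 0.] | 
[0.4626 0.0728 0.1681] 20.05
brass (np.float64(285.3626373626374), np.float64(197.45054945054946)) (np.int64(196), np.int64(198)) ring (285.5, 202)
expect brass ctr 10mm above: [285.41692699 197.71859412] px/mm x,y [ 0.35724113 -0.02944166] [-0.03553676 -0.26324415]
```

```bash
python3 -m inch '[{"claw":-0.8,"travel":[0,-0.0025,0],"turn":0},{"claw":-0.8,"travel":[0,-0.0025,-0.02],"turn":0},{"claw":-0.8,"travel":[0,-0.0025,-0.045],"turn":0},{"claw":-0.8,"travel":[0,-0.0025,-0.065],"turn":0},{"claw":-0.8,"travel":[0,-0.0025,-0.0725],"turn":0}]' | grep -E "posi|cont"
python3 f.py 24
python3 -m inch '[{"claw":-0.8,"travel":[0,0,0],"turn":0},{"claw":-0.8,"travel":[0,0,0],"turn":0},{"claw":-0.8,"travel":[0,0,0.02],"turn":0},{"claw":-0.8,"travel":[0,0,0.12],"turn":0},{"claw":-0.8,"travel":[0,0,0.22],"turn":0}]' | grep -E "posi"
python3 -m inch '[{"claw":-0.8,"travel":[-0.01,0.12,0],"turn":0},{"claw":-0.8,"travel":[-0.03,0.33,0],"turn":0},{"claw":-0.8,"travel":[-0.05,0.55,0],"turn":0},{"claw":-0.8,"travel":[-0.07,0.77,0],"turn":0},{"claw":-0.8,"travel":[-0.0875,0.944,0],"turn":0}]' | grep -E "posi"
python3 -m inch '[{"claw":-0.8,"travel":[0,0,0],"turn":0},{"claw":-0.8,"travel":[0,0,-0.07],"turn":0},{"claw":-0.8,"travel":[0,0,-0.1475],"turn":0},{"claw":-0.8,"travel":[0,0,-0.1475],"turn":0},{"claw":-0.8,"travel":[0,0,-0.1475],"turn":0}]' | grep posi
python3 chk.py b6 b6
```

```text
position: [0.4621, 0.0724, 0.1524]
contact_force: [0.6, -0.8, 0.8]
[ 0.4621  0.0724  0.1529  0.2069 -0.1869  0.5093] std [1.000e-04 3.410e-01 4.399e-01 4.921e-01] 21.8
position: [0.4611, 0.0726, 0.1968]
position: [0.4437, 0.2635, 0.1968]
position: [0.4443, 0.2606, 0.1673]
side b1 diff 8.9 shift [-0.1  0.2] | side b2 diff 9.1 shift [0.  0.1] | side b3 diff 9.0 shift [0. 0.] | side b4 diff 9.0 shift [-0.  0.] | side b6 diff 25.2 shift [-0.6 -0.6] | 
top b1 diff 1.1 shift [ 0. -0.] | top b2 diff 1.2 shift [-0.  0.] | top b3 diff 1.3 shift [-0.1  0. ] | top b4 diff 1.4 shift [0.  0.1] | top b6 diff 85.7 shift [-0.2  0.9] | 
[0.445 0.261 0.168] 23.4
brass (np.float64(273.075), np.float64(152.9)) (np.int64(152), np.int64(154)) ring (273.3, 156.5)
expect brass ctr 10mm above: [273.11769987 152.1800568 ] px/mm x,y [ 0.3281963  -0.02557451] [-0.02728463 -0.22163192]
```

```bash
python3 -m inch '[{"claw":-0.8,"travel":[0,0.005,0],"turn":0},{"claw":-0.8,"travel":[0,0.005,-0.02],"turn":0},{"claw":-0.8,"travel":[0,0.005,-0.045],"turn":0},{"claw":-0.8,"travel":[0,0.005,-0.065],"turn":0},{"claw":-0.8,"travel":[0,0.005,-0.0725],"turn":0}]' | grep -E "posi|cont"
python3 f.py 24 273 154
python3 -m inch '[{"claw":-0.8,"travel":[0,0,0],"turn":0},{"claw":-0.8,"travel":[0,0,0],"turn":0},{"claw":-0.8,"travel":[0,0,0.02],"turn":0},{"claw":-0.8,"travel":[0,0,0.12],"turn":0},{"claw":-0.8,"travel":[0,0,0.2375],"turn":0}]' | grep -E "posi"
python3 -m inch '[{"claw":-0.8,"travel":[0.05,-0.15,0],"turn":0},{"claw":-0.8,"travel":[0.1,-0.35,0],"turn":0},{"claw":-0.8,"travel":[0.16,-0.56,0],"turn":0},{"claw":-0.8,"travel":[0.22,-0.77,0],"turn":0},{"claw":-0.8,"travel":[0.274,-0.974,0],"turn":0}]' | grep -E "posi"
python3 -m inch '[{"claw":-0.8,"travel":[0.05,-0.2,0],"turn":0},{"claw":-0.8,"travel":[0.1,-0.4,0],"turn":0},{"claw":-0.8,"travel":[0.16,-0.6,0],"turn":0},{"claw":-0.8,"travel":[0.22,-0.8,0],"turn":0},{"claw":-0.8,"travel":[0.274,-0.974,0],"turn":0}]' | grep -E "posi"
python3 -m inch '[{"claw":-0.8,"travel":[0.05,-0.2,0],"turn":0},{"claw":-0.8,"travel":[0.1,-0.4,0],"turn":0},{"claw":-0.8,"travel":[0.16,-0.6,0],"turn":0},{"claw":-0.8,"travel":[0.22,-0.8,0],"turn":0},{"claw":-0.8,"travel":[0.275,-0.9745,0],"turn":0}]' | grep -E "posi"
python3 -m inch '[{"claw":-0.8,"travel":[0,0,0],"turn":0},{"claw":-0.8,"travel":[0,0,-0.1],"turn":0},{"claw":-0.8,"travel":[0,0,-0.2],"turn":0},{"claw":-0.8,"travel":[0,0,-0.2],"turn":0},{"claw":-0.8,"travel":[0,0,-0.2],"turn":0}]' | grep -E "posi|conta"
python3 f.py 4 366 321
```

```text
position: [0.4446, 0.2623, 0.1525]
contact_force: [0.1, -0.3, 1.9]
[0.4446 0.2623 0.1529 0.2187 0.022  0.6206] std [1.000e-04 5.625e-01 4.348e-01 6.058e-01] 25.15
((np.float64(273.3076923076923), np.float64(155.80769230769232)), (np.int64(155), np.int64(156)), np.float32(26.0))
[[ 0  0  0  0  0  0  0  0  0  0  0  0  0  0  0]
 [ 0  0  0  0  0  0  0  0  0  0  0  0  0  0  0]
 [ 0  0  0  0  0  0  0  0  0  0  0  0  0  0  0]
 [ 0  0  0  0  0  0  0  0  0  0  0  0  0  0  0]
 [ 0  0  0  0  0  0  0  0  0  0  0  0  0  0  0]
 [ 0  0  0  0  0  0  0  0  0  0  0  0  0  0  0]
 [ 0  0  0  0  0  0  0  0  0  0  0  0  0  0  0]
 [ 0  0  0  0  0  0  0  0  0  0  0  0  0  0  0]
 [ 0  0  0  0  0  0  0  5  0  0  0  0  0  0  0]
 [ 0  0  0  0  0  0  0 13  8  0  0  0  0  0  0]
 [ 0  0  0  0  0  0  0  0  0  0  0  0  0  0  0]
 [ 0  0  0  0  0  0  0  0  0  0  0  0  0  0  0]
 [ 0  0  0  0  0  0  0  0  0  0  0  0  0  0  0]
 [ 0  0  0  0  0  0  0  0  0  0  0  0  0  0  0]
 [ 0  0  0  0  0  0  0  0  0  0  0  0  0  0  0]]
position: [0.4432, 0.2618, 0.1997]
position: [0.4991, 0.0659, 0.2003]
position: [0.554, -0.1292, 0.2
[... 347 characters left out ...]
 0  0  0  0  0  0  0  0  0]
 [ 0  0  0  0  0  0  0  0  0  0  0  0  0  0  0]
 [ 0  0  0  0  0  0  0  0  0  0  0  0  0  0  0]
 [ 0  0  0  0  0  0  0  0  0  0  0  0  0  0  0]
 [ 0  0  0  0  0  0  0  0  0  0  0  0  0  0  0]
 [ 0  0  0  0  0  0  0  0  0  0  0  0  0  0  0]
 [ 0  0  0  0  0  0  0 10  0  0  0  0  0  0  0]
 [ 0  0  0  0  0  0  5 30  0  0  0  0  0  0  0]
 [ 0  0  0  0  0  0  0  2  0  0  0  0  0  0  0]
 [ 0  0  0  0  0  0  0  0  0  0  0  0  0  0  0]
 [ 0  0  0  0  0  0  0  0  0  0  0  0  0  0  0]
 [ 0  0  0  0  0  0  0  0  0  0  0  0  0  0  0]
 [ 0  0  0  0  0  0  0  0  0  0  0  0  0  0  0]
 [ 0  0  0  0  0  0  0  0  0  0  0  0  0  0  0]
 [ 0  0  0  0  0  0  0  0  0  0  0  0  0  0  0]]
```

```bash
python3 -m inch '[{"claw":-0.8,"travel":[0,0,-0.01],"turn":0},{"claw":-0.8,"travel":[0,0,-0.025],"turn":0},{"claw":-0.8,"travel":[0,0,-0.04],"turn":0},{"claw":-0.8,"travel":[0,0,-0.055],"turn":0},{"claw":-0.8,"travel":[0,0,-0.055],"turn":0}]' | grep -E "posi|contact"
python3 f.py 26
python3 -m inch '[{"claw":-0.8,"travel":[0,0,0],"turn":0},{"claw":-0.8,"travel":[0,0,0.02],"turn":0},{"claw":-0.8,"travel":[0,0,0.2],"turn":0},{"claw":-0.8,"travel":[0,0,0.42],"turn":0},{"claw":-0.8,"travel":[0,0,0.58],"turn":0}]' | grep -E "posi"
python3 -m inch '[{"claw":-0.8,"travel":[-0.12,-0.05,0],"turn":0},{"claw":-0.8,"travel":[-0.3,-0.12,0],"turn":0},{"claw":-0.8,"travel":[-0.48,-0.19,0],"turn":0},{"claw":-0.8,"travel":[-0.61,-0.235,0],"turn":0},{"claw":-0.8,"travel":[-0.651,-0.2525,0],"turn":0}]' | grep -E "posi"
python3 -m inch '[{"claw":-0.8,"travel":[0,0,0],"turn":0},{"claw":-0.8,"travel":[0,0,0],"turn":0},{"claw":-0.8,"travel":[0,0,0],"turn":0},{"claw":-0.8,"travel":[0,0,0],"turn":0}]' | grep -E "posi"
python3 - <<'E'
from h import *
s=snap("side","pics/s5.png")
c=s[260:360,265:365]; cv2.imwrite("pics/z5.png",cv2.resize(c[:,:,::-1],(500,500),interpolation=cv2.INTER_CUBIC)); print(brass(s,314,324)[:2])
E
```

```text
position: [0.6093, -0.3223, 0.1492]
contact_force: [0.1, -0.2, 1.6]
position: [0.6091, -0.3223, 0.2675]
position: [0.4759, -0.3731, 0.2653]
position: [0.48, -0.3722, 0.265]Traceback (most recent call last):
  File "f.py", line 5, in <module>
    for i in range(int(sys.argv[1])): imaging.get_image("side"); q=get_state();F.append([*q["position"],*q["contact_force"]])
                                      ~~~~~~~~~~~~~~~~~^^^^^^^^
ValueError: 200 camera calls are used up
Traceback (most recent call last):
  File "h.py", line 19, in snap
    im=imaging.get_image(n); cv2.imwrite(f,im[:,:,::-1]); return im
ValueError: 200 camera calls are used up
```

The dwell loop used up all 200 camera calls, so from here I have only the calibrated positions, the force and the finger width. It also cut the second reference touch short at about 0.6 s. No other touch has happened since, so I'll repeat it with a full hold counted in rows.

```bash
python3 -m inch '[{"claw":-0.8,"travel":[0.12,0.05,0],"turn":0},{"claw":-0.8,"travel":[0.3,0.12,0],"turn":0},{"claw":-0.8,"travel":[0.48,0.19,0],"turn":0},{"claw":-0.8,"travel":[0.61,0.235,0],"turn":0},{"claw":-0.8,"travel":[0.651,0.2525,0],"turn":0}]' | grep -E "posi"
python3 -m inch '[{"claw":-0.8,"travel":[0,0,0],"turn":0},{"claw":-0.8,"travel":[0,0,-0.1],"turn":0},{"claw":-0.8,"travel":[0,0,-0.25],"turn":0},{"claw":-0.8,"travel":[0,0,-0.42],"turn":0},{"claw":-0.8,"travel":[0,0,-0.5],"turn":0}]' | grep -E "posi"
python3 -m inch '[{"claw":-0.8,"travel":[0,0,0],"turn":0},{"claw":-0.8,"travel":[0,0,0],"turn":0},{"claw":-0.8,"travel":[0,0,-0.03],"turn":0},{"claw":-0.8,"travel":[0,0,-0.06],"turn":0},{"claw":-0.8,"travel":[0,0,-0.08],"turn":0}]' | grep -E "posi|contact"
for i in 1 2 3; do python3 -m inch '[{"claw":-0.8,"travel":[0,0,0],"turn":0},{"claw":-0.8,"travel":[0,0,0],"turn":0},{"claw":-0.8,"travel":[0,0,0],"turn":0},{"claw":-0.8,"travel":[0,0,0],"turn":0},{"claw":-0.8,"travel":[0,0,0],"turn":0}]' | grep -E "posi|contact"; done
python3 -m inch '[{"claw":-0.8,"travel":[0,0,0],"turn":0},{"claw":-0.8,"travel":[0,0,0.02],"turn":0},{"claw":-0.8,"travel":[0,0,0.2],"turn":0},{"claw":-0.8,"travel":[0,0,0.42],"turn":0},{"claw":-0.8,"travel":[0,0,0.58],"turn":0}]' | grep -E "posi|clock"
python3 -m inch '[{"claw":-0.8,"travel":[-0.12,-0.05,0],"turn":0},{"claw":-0.8,"travel":[-0.3,-0.12,0],"turn":0},{"claw":-0.8,"travel":[-0.48,-0.19,0],"turn":0},{"claw":-0.8,"travel":[-0.61,-0.235,0],"turn":0},{"claw":-0.8,"travel":[-0.651,-0.2525,0],"turn":0}]' | grep -E "posi"
python3 -m inch '[{"claw":-0.8,"travel":[0,0,0],"turn":0},{"claw":-0.8,"travel":[0,0,0],"turn":0},{"claw":-0.8,"travel":[0,0,0],"turn":0},{"claw":-0.8,"travel":[0,0,0],"turn":0},{"claw":-0.8,"travel":[0,0,0],"turn":0}]'
```

```text
position: [0.6124, -0.3203, 0.2643]
position: [0.606, -0.322, 0.1622]
position: [0.6095, -0.3227, 0.1499]
contact_force: [0.4, -0.1, 1.4]
position: [0.6095, -0.3226, 0.1497]
contact_force: [0.5, -1.1, 1.3]
position: [0.6092, -0.3222, 0.1494]
contact_force: [1.1, -1.3, 0.9]
position: [0.6091, -0.3222, 0.1493]
contact_force: [1.1, -1.0, 1.0]
clock: 33.6
position: [0.6085, -0.3216, 0.2671]
position: [0.4755, -0.3724, 0.2649]
clock: 34.6
position: [0.4797, -0.3723, 0.2651]
ee_rot: [-0.0, 0.996, -0.091, -0.0]
contact_force: [-0.1, -0.2, -1.5]
width: 0.0214
gripper_force: 59.8
```

```bash
python3 -m inch '[{"claw":-0.8,"travel":[-0.003,-0.002,-0.06],"turn":0},{"claw":-0.8,"travel":[-0.003,-0.002,-0.13],"turn":0},{"claw":-0.8,"travel":[-0.003,-0.002,-0.2],"turn":0},{"claw":-0.8,"travel":[-0.003,-0.002,-0.25],"turn":0},{"claw":-0.8,"travel":[-0.003,-0.002,-0.25],"turn":0}]' | grep -E "posi|contact"
python3 -m inch '[{"claw":-0.8,"travel":[0,0,-0.06],"turn":0},{"claw":-0.8,"travel":[0,0,-0.12],"turn":0},{"claw":-0.8,"travel":[0,0,-0.18],"turn":0},{"claw":-0.8,"travel":[0,0,-0.24],"turn":0},{"claw":-0.8,"travel":[0,0,-0.24],"turn":0}]' | grep -E "posi|contact"
python3 -m inch '[{"claw":-0.8,"travel":[0,0,-0.03],"turn":0},{"claw":-0.8,"travel":[0,0,-0.06],"turn":0},{"claw":-0.8,"travel":[0,0,-0.08],"turn":0},{"claw":-0.8,"travel":[0,0,-0.08],"turn":0},{"claw":-0.8,"travel":[0,0,-0.08],"turn":0}]' | grep -E "posi|contact"
```

```text
position: [0.4775, -0.3722, 0.213]
contact_force: [0.2, 1.3, -1.5]
position: [0.4772, -0.3721, 0.1649]
contact_force: [-0.0, 1.1, -2.1]
position: [0.4784, -0.3732, 0.1514]
contact_force: [0.1, -1.2, -0.4]
```

```bash
python3 -m inch '[{"claw":-0.8,"travel":[0,0,-0.008],"turn":0},{"claw":-0.8,"travel":[0,0,-0.016],"turn":0},{"claw":-0.8,"travel":[0,0,-0.0225],"turn":0},{"claw":-0.8,"travel":[0,0,-0.0225],"turn":0},{"claw":-0.8,"travel":[0,0,-0.0225],"turn":0}]' | grep -E "posi|contact"
python3 -m inch '[{"claw":-0.8,"travel":[0,0,-0.004],"turn":0},{"claw":-0.8,"travel":[0,0,-0.004],"turn":0},{"claw":-0.8,"travel":[0,0,-0.004],"turn":0}]' | grep -E "posi|contact"
```

```text
position: [0.4783, -0.3731, 0.1468]
contact_force: [-0.5, 0.2, -1.0]
position: [0.4784, -0.3732, 0.1464]
contact_force: [-0.6, -0.4, 0.8]
```

The tester is seated on the ledge. Releasing it, lifting, and going to tee 1, to be gripped across its x (39 mm) at yaw 17°.

```bash
python3 -m inch '[{"claw":-0.3,"travel":[0,0,0],"turn":0},{"claw":0,"travel":[0,0,0],"turn":0},{"claw":0.4,"travel":[0,0,0],"turn":0},{"claw":0.8,"travel":[0,0,0],"turn":0},{"claw":0.9,"travel":[0,0,0],"turn":0}]' | grep -E "posi|contact|width"
python3 -m inch '[{"claw":0.9,"travel":[0,0,0.03],"turn":0},{"claw":0.9,"travel":[0,0,0.15],"turn":0},{"claw":0.9,"travel":[0,0,0.35],"turn":0},{"claw":0.9,"travel":[0,0,0.52],"turn":0},{"claw":0.9,"travel":[0,0,0.5965],"turn":0}]' | grep -E "posi|contact|width"
python3 -m inch '[{"claw":0.9,"travel":[-0.01,0.15,0],"turn":0.04},{"claw":0.9,"travel":[-0.03,0.35,0],"turn":0.085},{"claw":0.9,"travel":[-0.06,0.57,0],"turn":0.13},{"claw":0.9,"travel":[-0.08,0.77,0],"turn":0.175},{"claw":0.7,"travel":[-0.095,0.947,0],"turn":0.2175}]' | grep -E "posi|width"
python3 -m inch '[{"claw":0.7,"travel":[0,0,-0.05],"turn":0.04},{"claw":0.7,"travel":[0,0,-0.1],"turn":0.085},{"claw":0.7,"travel":[0,0,-0.2],"turn":0.13},{"claw":0.7,"travel":[0,0,-0.3],"turn":0.175},{"claw":0.7,"travel":[0,0,-0.4],"turn":0.2175}]' | grep -E "posi"
python3 -m inch '[{"claw":0.7,"travel":[0,0,-0.1],"turn":0.04},{"claw":0.7,"travel":[0,0,-0.2],"turn":0.085},{"claw":0.7,"travel":[0,0,-0.3],"turn":0.13},{"claw":0.7,"travel":[0,0,-0.4],"turn":0.175},{"claw":0.7,"travel":[0,0,-0.4],"turn":0.218}]' | grep -E "posi"
python3 -m inch '[{"claw":0.7,"travel":[0,0,0],"turn":0},{"claw":0.7,"travel":[0,0,0],"turn":0},{"claw":0.7,"travel":[0,0,0],"turn":0}]'; python3 -c "
from h import *;print(grip_yaw())"
```

```text
position: [0.4783, -0.3731, 0.146]
contact_force: [-0.5, -0.3, -0.5]
width: 0.0809
position: [0.4794, -0.3742, 0.2698]
contact_force: [0.4, -1.0, 0.2]
width: 0.0811
position: [0.4587, -0.1818, 0.2659]
width: 0.0722
position: [0.4595, -0.1837, 0.1853]
position: [0.4577, -0.1829, 0.1033]
clock: 39.7
position: [0.4598, -0.184, 0.106]
ee_rot: [0.001, 0.595, 0.803, 0.0]
contact_force: [0.8, 0.4, 1.1]
width: 0.0726
gripper_force: 0.0
16.910721509023332
```

```bash
python3 -m inch '[{"claw":0.7,"travel":[0,0,-0.12],"turn":0},{"claw":0.7,"travel":[0,0,-0.25],"turn":0},{"claw":0.7,"travel":[0,0,-0.36],"turn":0},{"claw":0.7,"travel":[0,0,-0.415],"turn":0},{"claw":0.7,"travel":[0,0,-0.415],"turn":0}]' 40 | grep -E "posi|contact"
python3 -m inch '[{"claw":0.5,"travel":[0,0,0],"turn":0},{"claw":0.3,"travel":[0,0,0],"turn":0},{"claw":0.1,"travel":[0,0,0],"turn":0},{"claw":-0.1,"travel":[0,0,0],"turn":0},{"claw":-0.3,"travel":[0,0,0],"turn":0}]' 40
python3 -m inch '[{"claw":-0.3,"travel":[0,0,0],"turn":0},{"claw":-0.3,"travel":[0,0,0],"turn":0},{"claw":-0.3,"travel":[0,0,0],"turn":0}]' 40
```

```text
position: [0.4587, -0.1834, 0.0215]
contact_force: [0.2, -0.2, -0.1]
clock: 40.7
position: [0.4597, -0.184, 0.0234]
ee_rot: [0.001, 0.595, 0.804, 0.0]
contact_force: [-1.3, 1.0, 5.9]
width: 0.0379
gripper_force: 39.8
clock: 41.0
position: [0.4598, -0.184, 0.0234]
ee_rot: [0.001, 0.595, 0.804, 0.0]
contact_force: [-0.9, 0.9, 5.2]
width: 0.0378
gripper_force: 39.8
```

Gripped at 38 mm as expected. Carrying to the far-left slot of the large tray.

```bash
python3 -m inch '[{"claw":-0.3,"travel":[0,0,0.04],"turn":0},{"claw":-0.3,"travel":[0,0,0.15],"turn":0},{"claw":-0.3,"travel":[0,0,0.3],"turn":0},{"claw":-0.3,"travel":[0,0,0.45],"turn":0},{"claw":-0.3,"travel":[0,0,0.5],"turn":0}]' 50 | grep -E "posi|contact|width"
python3 -m inch '[{"claw":-0.3,"travel":[0.1,0.15,0],"turn":0.035},{"claw":-0.3,"travel":[0.2,0.33,0],"turn":0.075},{"claw":-0.3,"travel":[0.33,0.52,0],"turn":0.115},{"claw":-0.3,"travel":[0.46,0.7,0],"turn":0.155},{"claw":-0.3,"travel":[0.6,0.88,0],"turn":0.19}]' | grep -E "posi|width"
python3 -m inch '[{"claw":-0.3,"travel":[0.14,0.18,0],"turn":0.035},{"claw":-0.3,"travel":[0.27,0.36,0],"turn":0.075},{"claw":-0.3,"travel":[0.4,0.54,0],"turn":0.115},{"claw":-0.3,"travel":[0.52,0.72,0],"turn":0.155},{"claw":-0.3,"travel":[0.6165,0.8905,0],"turn":0.1956}]' | grep -E "posi|width"
python3 -m inch '[{"claw":-0.3,"travel":[0,0,0],"turn":0},{"claw":-0.3,"travel":[0,0,-0.1],"turn":0},{"claw":-0.3,"travel":[0,0,-0.22],"turn":0},{"claw":-0.3,"travel":[0,0,-0.34],"turn":0},{"claw":-0.3,"travel":[0,0,-0.4],"turn":0}]' | grep -E "posi|contact|width"
python3 -m inch '[{"claw":-0.3,"travel":[0,0,0],"turn":0},{"claw":-0.3,"travel":[0,0,-0.02],"turn":0},{"claw":-0.3,"travel":[0,0,-0.05],"turn":0},{"claw":-0.3,"travel":[0,0,-0.07],"turn":0},{"claw":-0.3,"travel":[0,0,-0.07],"turn":0}]'; python3 -c "
from h import *;print(grip_yaw())"
```

```text
position: [0.4608, -0.1846, 0.1253]
contact_force: [0.3, -0.8, -2.0]
width: 0.0379
position: [0.5791, -0.0061, 0.1215]
width: 0.0379
position: [0.7032, 0.1721, 0.1207]
width: 0.0379
position: [0.7001, 0.1696, 0.0388]
contact_force: [-0.5, -0.5, -2.1]
width: 0.038
clock: 43.5
position: [0.7024, 0.1703, 0.0282]
ee_rot: [-0.0, 0.031, 1.0, 0.0]
contact_force: [-0.4, 0.0, -2.4]
width: 0.0376
gripper_force: 51.2
86.42063516061636
```

```bash
python3 -m inch '[{"claw":-0.3,"travel":[0,0,-0.005],"turn":0},{"claw":-0.1,"travel":[0,0,-0.005],"turn":0},{"claw":0.05,"travel":[0,0,-0.005],"turn":0},{"claw":0.13,"travel":[0,0,-0.005],"turn":0},{"claw":0.13,"travel":[0,0,-0.005],"turn":0}]' | grep -E "posi|contact|width"
python3 -m inch '[{"claw":0.13,"travel":[0,0,0.03],"turn":0},{"claw":0.13,"travel":[0,0,0.14],"turn":0},{"claw":0.13,"travel":[0,0,0.3],"turn":0},{"claw":0.3,"travel":[0,0,0.43],"turn":0},{"claw":0.7,"travel":[0,0,0.475],"turn":0}]' | grep -E "posi|contact|width"
python3 -m inch '[{"claw":0.7,"travel":[-0.1,-0.08,0],"turn":-0.035},{"claw":0.7,"travel":[-0.22,-0.16,0],"turn":-0.075},{"claw":0.7,"travel":[-0.35,-0.26,0],"turn":-0.115},{"claw":0.7,"travel":[-0.48,-0.36,0],"turn":-0.15},{"claw":0.7,"travel":[-0.6,-0.46,0],"turn":-0.187}]' | grep -E "posi|width"
python3 -m inch '[{"claw":0.7,"travel":[-0.13,-0.1,0],"turn":-0.035},{"claw":0.7,"travel":[-0.26,-0.2,0],"turn":-0.075},{"claw":0.7,"travel":[-0.39,-0.3,0],"turn":-0.115},{"claw":0.7,"travel":[-0.51,-0.39,0],"turn":-0.155},{"claw":0.7,"travel":[-0.5985,-0.4605,0],"turn":-0.1874}]' | grep -E "posi|width"
python3 -m inch '[{"claw":0.7,"travel":[0,0,0],"turn":0},{"claw":0.7,"travel":[0,0,0],"turn":0},{"claw":0.7,"travel":[0,0,-0.12],"turn":0},{"claw":0.7,"travel":[0,0,-0.25],"turn":0},{"claw":0.7,"travel":[0,0,-0.35],"turn":0}]' | grep -E "posi|contact|width"
python3 -m inch '[{"claw":0.7,"travel":[0,0,0],"turn":0},{"claw":0.7,"travel":[0,0,-0.06],"turn":0},{"claw":0.7,"travel":[0,0,-0.12],"turn":0},{"claw":0.7,"travel":[0,0,-0.15],"turn":0},{"claw":0.7,"travel":[0,0,-0.15],"turn":0}]' | grep -E "posi|contact|width"
python3 -m inch '[{"claw":0.5,"travel":[0,0,0],"turn":0},{"claw":0.3,"travel":[0,0,0],"turn":0},{"claw":0.1,"travel":[0,0,0],"turn":0},{"claw":-0.1,"travel":[0,0,0],"turn":0},{"claw":-0.3,"travel":[0,0,0],"turn":0}]' 50
python3 -m inch '[{"claw":-0.3,"travel":[0,0,0],"turn":0},{"claw":-0.3,"travel":[0,0,0],"turn":0},{"claw":-0.3,"travel":[0,0,0],"turn":0}]' ; python3 -c "
from h import *;print(grip_yaw())"
```

```text
position: [0.703, 0.1704, 0.0278]
contact_force: [-0.8, 0.2, -0.1]
width: 0.048
position: [0.7045, 0.1707, 0.1265]
contact_force: [0.5, -0.2, 0.4]
width: 0.0682
position: [0.5807, 0.0777, 0.1217]
width: 0.0727
position: [0.4605, -0.0144, 0.1218]
width: 0.0725
position: [0.4641, -0.0131, 0.0512]
contact_force: [0.1, 0.8, -0.8]
width: 0.0726
position: [0.4634, -0.0134, 0.0222]
contact_force: [-1.1, -0.0, 0.6]
width: 0.0727
clock: 47.0
position: [0.4629, -0.0138, 0.023]
ee_rot: [0.0, 0.58, 0.814, 0.0]
contact_force: [-0.8, 1.1, 4.7]
width: 0.0381
gripper_force: 49.9
clock: 47.3
position: [0.4629, -0.0138, 0.023]
ee_rot: [0.0, 0.58, 0.814, 0.0]
contact_force: [-1.3, 0.3, 5.1]
width: 0.038
gripper_force: 49.9
19.035942718667425
```

```bash
python3 -m inch '[{"claw":-0.3,"travel":[0,0,0.04],"turn":0},{"claw":-0.3,"travel":[0,0,0.15],"turn":0},{"claw":-0.3,"travel":[0,0,0.3],"turn":0},{"claw":-0.3,"travel":[0,0,0.45],"turn":0},{"claw":-0.3,"travel":[0,0,0.5],"turn":0}]' 50 | grep -E "posi|contact|width"
python3 -m inch '[{"claw":-0.3,"travel":[0.1,0.03,0],"turn":0.035},{"claw":-0.3,"travel":[0.2,0.07,0],"turn":0.075},{"claw":-0.3,"travel":[0.33,0.12,0],"turn":0.115},{"claw":-0.3,"travel":[0.46,0.16,0],"turn":0.15},{"claw":-0.3,"travel":[0.58,0.21,0],"turn":0.187}]' | grep -E "posi|width"
python3 -m inch '[{"claw":-0.3,"travel":[0.13,0.04,0],"turn":0.035},{"claw":-0.3,"travel":[0.26,0.09,0],"turn":0.075},{"claw":-0.3,"travel":[0.38,0.14,0],"turn":0.115},{"claw":-0.3,"travel":[0.5,0.18,0],"turn":0.155},{"claw":-0.3,"travel":[0.5865,0.2115,0],"turn":0.1874}]' | grep -E "posi|width"
python3 -m inch '[{"claw":-0.3,"travel":[0,0,0],"turn":0},{"claw":-0.3,"travel":[0,0,-0.1],"turn":0},{"claw":-0.3,"travel":[0,0,-0.22],"turn":0},{"claw":-0.3,"travel":[0,0,-0.34],"turn":0},{"claw":-0.3,"travel":[0,0,-0.4],"turn":0}]' | grep -E "posi|contact|width"
python3 -m inch '[{"claw":-0.3,"travel":[0,0,0],"turn":0},{"claw":-0.3,"travel":[0,0,-0.02],"turn":0},{"claw":-0.3,"travel":[0,0,-0.05],"turn":0},{"claw":-0.3,"travel":[0,0,-0.075],"turn":0},{"claw":-0.3,"travel":[0,0,-0.075],"turn":0}]' | grep -E "posi|contact|width"
python3 -m inch '[{"claw":-0.3,"travel":[0,0,0],"turn":0},{"claw":-0.1,"travel":[0,0,0],"turn":0},{"claw":0.05,"travel":[0,0,0],"turn":0},{"claw":0.13,"travel":[0,0,0],"turn":0},{"claw":0.13,"travel":[0,0,0],"turn":0}]' | grep -E "posi|contact|width"
python3 -m inch '[{"claw":0.13,"travel":[0,0,0.03],"turn":0},{"claw":0.13,"travel":[0,0,0.14],"turn":0},{"claw":0.13,"travel":[0,0,0.3],"turn":0},{"claw":0.3,"travel":[0,0,0.43],"turn":0},{"claw":0.7,"travel":[0,0,0.475],"turn":0}]' | grep -E "posi|contact|width"
python3 -m inch '[{"claw":0.7,"travel":[-0.1,0,0],"turn":-0.04},{"claw":0.7,"travel":[-0.22,0,0],"turn":-0.08},{"claw":0.7,"travel":[-0.34,0,0],"turn":-0.12},{"claw":0.7,"travel":[-0.46,0,0],"turn":-0.16},{"claw":0.7,"travel":[-0.57,0,0],"turn":-0.2}]' | grep -E "posi|width"
python3 -m inch '[{"claw":0.7,"travel":[-0.12,0,0],"turn":-0.04},{"claw":0.7,"travel":[-0.24,0,0],"turn":-0.08},{"claw":0.7,"travel":[-0.36,0.01,0],"turn":-0.12},{"claw":0.7,"travel":[-0.48,0.017,0],"turn":-0.165},{"claw":0.7,"travel":[-0.5695,0.017,0],"turn":-0.2078}]' | grep -E "posi|width"
python3 -m inch '[{"claw":0.7,"travel":[0,0,0],"turn":0},{"claw":0.7,"travel":[0,0,0],"turn":0},{"claw":0.7,"travel":[0,0,-0.12],"turn":0},{"claw":0.7,"travel":[0,0,-0.25],"turn":0},{"claw":0.7,"travel":[0,0,-0.35],"turn":0}]' | grep -E "posi|contact|width"
python3 -m inch '[{"claw":0.7,"travel":[0,0,0],"turn":0},{"claw":0.7,"travel":[0,0,-0.06],"turn":0},{"claw":0.7,"travel":[0,0,-0.12],"turn":0},{"claw":0.7,"travel":[0,0,-0.1475],"turn":0},{"claw":0.7,"travel":[0,0,-0.1475],"turn":0}]' | grep -E "posi|contact|width"
python3 -m inch '[{"claw":0.5,"travel":[0,0,0],"turn":0},{"claw":0.3,"travel":[0,0,0],"turn":0},{"claw":0.1,"travel":[0,0,0],"turn":0},{"claw":-0.1,"travel":[0,0,0],"turn":0},{"claw":-0.3,"travel":[0,0,0],"turn":0}]' 50
python3 -m inch '[{"claw":-0.3,"travel":[0,0,0],"turn":0},{"claw":-0.3,"travel":[0,0,0],"turn":0},{"claw":-0.3,"travel":[0,0,0],"turn":0}]' ; python3 -c "
from h import *;print(grip_yaw())"
```

```text
position: [0.4646, -0.014, 0.1252]
contact_force: [0.5, -0.5, -1.5]
width: 0.038
position: [0.5794, 0.0285, 0.1213]
width: 0.0376
position: [0.6971, 0.0711, 0.1207]
width: 0.0376
position: [0.6931, 0.0702, 0.0392]
contact_force: [-0.7, -1.3, -2.0]
width: 0.0377
position: [0.6963, 0.0706, 0.0273]
contact_force: [-0.3, 0.2, -2.2]
width: 0.0377
position: [0.6965, 0.0706, 0.0277]
contact_force: [-0.2, -1.3, -0.3]
width: 0.048
position: [0.6982, 0.0706, 0.1263]
contact_force: [0.2, -0.2, -0.0]
width: 0.0686
position: [0.5804, 0.0706, 0.1217]
width: 0.0728
position: [0.466, 0.0741, 0.1218]
width: 0.0723
position: [0.4699, 0.0739, 0.0512]
contact_force: [0.3, 0.4, -0.2]
width: 0.0727
position: [0.469, 0.0739, 0.0228]
contact_force: [-0.5, 0.3, 0.6]
width: 0.0724
clock: 53.3
position: [0.4685, 0.074, 0.0235]
ee_rot: [0.0, 0.622, 0.783, 0.0]
contact_force: [-1.0, 0.9, 5.8]
width: 0.038
gripper_force: 50.0
clock: 53.6
position: [0.4685, 0.074, 0.0235]
ee_rot: [0.0, 0.622, 0.783, 0.0]
contact_force: [-0.6, -0.0, 5.5]
width: 0.0376
gripper_force: 50.0
13.02935386053152
```

```bash
python3 -m inch '[{"claw":-0.3,"travel":[0,0,0.04],"turn":0},{"claw":-0.3,"travel":[0,0,0.15],"turn":0},{"claw":-0.3,"travel":[0,0,0.3],"turn":0},{"claw":-0.3,"travel":[0,0,0.45],"turn":0},{"claw":-0.3,"travel":[0,0,0.5],"turn":0}]' 50 | grep -E "posi|contact|width"
python3 -m inch '[{"claw":-0.3,"travel":[0.05,0.04,0],"turn":0.04},{"claw":-0.3,"travel":[0.11,0.09,0],"turn":0.08},{"claw":-0.3,"travel":[0.18,0.14,0],"turn":0.12},{"claw":-0.3,"travel":[0.26,0.2,0],"turn":0.16},{"claw":-0.3,"travel":[0.34,0.26,0],"turn":0.2}]' | grep -E "posi|width"
python3 -m inch '[{"claw":-0.3,"travel":[0.08,0.06,0],"turn":0.04},{"claw":-0.3,"travel":[0.16,0.12,0],"turn":0.08},{"claw":-0.3,"travel":[0.24,0.18,0],"turn":0.12},{"claw":-0.3,"travel":[0.31,0.22,0],"turn":0.165},{"claw":-0.3,"travel":[0.3525,0.253,0],"turn":0.2078}]' | grep -E "posi|width"
python3 -m inch '[{"claw":-0.3,"travel":[0,0,0],"turn":0},{"claw":-0.3,"travel":[0,0,-0.1],"turn":0},{"claw":-0.3,"travel":[0,0,-0.22],"turn":0},{"claw":-0.3,"travel":[0,0,-0.34],"turn":0},{"claw":-0.3,"travel":[0,0,-0.4],"turn":0}]' | grep -E "posi|contact|width"
python3 -m inch '[{"claw":-0.3,"travel":[0,0,0],"turn":0},{"claw":-0.3,"travel":[0,0,-0.02],"turn":0},{"claw":-0.3,"travel":[0,0,-0.05],"turn":0},{"claw":-0.3,"travel":[0,0,-0.0775],"turn":0},{"claw":-0.3,"travel":[0,0,-0.0775],"turn":0}]' | grep -E "posi|contact|width"
python3 -m inch '[{"claw":-0.3,"travel":[0,0,0],"turn":0},{"claw":-0.1,"travel":[0,0,0],"turn":0},{"claw":0.05,"travel":[0,0,0],"turn":0},{"claw":0.13,"travel":[0,0,0],"turn":0},{"claw":0.13,"travel":[0,0,0],"turn":0}]' | grep -E "posi|contact|width"
python3 -m inch '[{"claw":0.13,"travel":[0,0,0.03],"turn":0},{"claw":0.13,"travel":[0,0,0.14],"turn":0},{"claw":0.13,"travel":[0,0,0.3],"turn":0},{"claw":0.3,"travel":[0,0,0.43],"turn":0},{"claw":0.7,"travel":[0,0,0.475],"turn":0}]' | grep -E "posi|contact|width"
python3 -m inch '[{"claw":0.7,"travel":[-0.06,-0.1,0],"turn":-0.04},{"claw":0.7,"travel":[-0.12,-0.22,0],"turn":-0.08},{"claw":0.7,"travel":[-0.18,-0.35,0],"turn":-0.12},{"claw":0.7,"travel":[-0.24,-0.48,0],"turn":-0.16},{"claw":0.7,"travel":[-0.3,-0.6,0],"turn":-0.2}]' | grep -E "posi|width"
python3 -m inch '[{"claw":0.7,"travel":[-0.06,-0.12,0],"turn":-0.04},{"claw":0.7,"travel":[-0.12,-0.24,0],"turn":-0.08},{"claw":0.7,"travel":[-0.18,-0.36,0],"turn":-0.12},{"claw":0.7,"travel":[-0.24,-0.48,0],"turn":-0.16},{"claw":0.7,"travel":[-0.3,-0.6,0],"turn":-0.2}]' | grep -E "posi|width"
python3 -m inch '[{"claw":0.7,"travel":[-0.04,-0.08,0],"turn":-0.04},{"claw":0.7,"travel":[-0.07,-0.15,0],"turn":-0.08},{"claw":0.7,"travel":[-0.0895,-0.186,0],"turn":-0.12},{"claw":0.7,"travel":[-0.0895,-0.186,0],"turn":-0.16},{"claw":0.7,"travel":[-0.0895,-0.186,0],"turn":-0.1856}]' | grep -E "posi|width"
python3 -m inch '[{"claw":0.7,"travel":[0,0,0],"turn":0},{"claw":0.7,"travel":[0,0,0],"turn":0},{"claw":0.7,"travel":[0,0,-0.12],"turn":0},{"claw":0.7,"travel":[0,0,-0.25],"turn":0},{"claw":0.7,"travel":[0,0,-0.35],"turn":0}]' | grep -E "posi|contact|width"
python3 -m inch '[{"claw":0.7,"travel":[0,0,0],"turn":0},{"claw":0.7,"travel":[0,0,-0.06],"turn":0},{"claw":0.7,"travel":[0,0,-0.12],"turn":0},{"claw":0.7,"travel":[0,0,-0.1475],"turn":0},{"claw":0.7,"travel":[0,0,-0.1475],"turn":0}]' | grep -E "posi|contact|width"
python3 -m inch '[{"claw":0.5,"travel":[0,0,0],"turn":0},{"claw":0.3,"travel":[0,0,0],"turn":0},{"claw":0.1,"travel":[0,0,0],"turn":0},{"claw":-0.1,"travel":[0,0,0],"turn":0},{"claw":-0.3,"travel":[0,0,0],"turn":0}]' 50
python3 -m inch '[{"claw":-0.3,"travel":[0,0,0],"turn":0},{"claw":-0.3,"travel":[0,0,0],"turn":0},{"claw":-0.3,"travel":[0,0,0],"turn":0}]' ; python3 -c "
from h import *;print(grip_yaw())"
```

```text
position: [0.47, 0.074, 0.1257]
contact_force: [0.4, 0.4, -2.5]
width: 0.0383
position: [0.5361, 0.1263, 0.1218]
width: 0.0379
position: [0.6073, 0.1771, 0.1214]
width: 0.0378
position: [0.6041, 0.1758, 0.0401]
contact_force: [0.2, -0.7, -2.3]
width: 0.0377
position: [0.6071, 0.1766, 0.0276]
contact_force: [-0.6, 1.1, -1.5]
width: 0.0378
position: [0.6072, 0.1766, 0.0276]
contact_force: [-0.0, 0.7, -0.3]
width: 0.0483
position: [0.6087, 0.1769, 0.1259]
contact_force: [0.8, 0.1, -0.3]
width: 0.0684
position: [0.5458, 0.0556, 0.1217]
width: 0.0723
position: [0.4858, -0.0642, 0.1218]
width: 0.0725
position: [0.4683, -0.1009, 0.1219]
width: 0.0729
position: [0.4685, -0.1003, 0.0512]
contact_force: [-0.6, -0.1, 0.8]
width: 0.0729
position: [0.4689, -0.1006, 0.0229]
contact_force: [0.1, -0.4, 0.4]
width: 0.0726
clock: 60.1
position: [0.4691, -0.1007, 0.0235]
ee_rot: [0.0, 0.814, 0.581, 0.0]
contact_force: [-1.4, 0.1, 4.8]
width: 0.0379
gripper_force: 49.9
clock: 60.4
position: [0.4691, -0.1007, 0.0235]
ee_rot: [0.0, 0.814, 0.581, 0.0]
contact_force: [-0.8, -0.0, 4.8]
width: 0.0377
gripper_force: 49.8
-18.97362242760065
```

```bash
python3 -m inch '[{"claw":-0.3,"travel":[0,0,0.04],"turn":0},{"claw":-0.3,"travel":[0,0,0.15],"turn":0},{"claw":-0.3,"travel":[0,0,0.3],"turn":0},{"claw":-0.3,"travel":[0,0,0.45],"turn":0},{"claw":-0.3,"travel":[0,0,0.5],"turn":0}]' 50 | grep -E "posi|contact|width"
python3 -m inch '[{"claw":-0.3,"travel":[0.05,0.07,0],"turn":-0.04},{"claw":-0.3,"travel":[0.11,0.15,0],"turn":-0.08},{"claw":-0.3,"travel":[0.18,0.25,0],"turn":-0.12},{"claw":-0.3,"travel":[0.26,0.35,0],"turn":-0.16},{"claw":-0.3,"travel":[0.33,0.45,0],"turn":-0.2}]' | grep -E "posi|width"
python3 -m inch '[{"claw":-0.3,"travel":[0.08,0.1,0],"turn":-0.042},{"claw":-0.3,"travel":[0.16,0.2,0],"turn":-0.085},{"claw":-0.3,"travel":[0.23,0.3,0],"turn":-0.13},{"claw":-0.3,"travel":[0.29,0.39,0],"turn":-0.172},{"claw":-0.3,"travel":[0.3275,0.437,0],"turn":-0.2144}]' | grep -E "posi|width"
python3 -m inch '[{"claw":-0.3,"travel":[0,0,0],"turn":0},{"claw":-0.3,"travel":[0,0,-0.1],"turn":0},{"claw":-0.3,"travel":[0,0,-0.22],"turn":0},{"claw":-0.3,"travel":[0,0,-0.34],"turn":0},{"claw":-0.3,"travel":[0,0,-0.4],"turn":0}]' | grep -E "posi|contact|width"
python3 -m inch '[{"claw":-0.3,"travel":[0,0,0],"turn":0},{"claw":-0.3,"travel":[0,0,-0.02],"turn":0},{"claw":-0.3,"travel":[0,0,-0.05],"turn":0},{"claw":-0.3,"travel":[0,0,-0.0775],"turn":0},{"claw":-0.3,"travel":[0,0,-0.0775],"turn":0}]' | grep -E "posi|contact|width|rot"
python3 -m inch '[{"claw":-0.3,"travel":[0,0,0],"turn":0},{"claw":-0.1,"travel":[0,0,0],"turn":0},{"claw":0.05,"travel":[0,0,0],"turn":0},{"claw":0.13,"travel":[0,0,0],"turn":0},{"claw":0.13,"travel":[0,0,0],"turn":0}]' | grep -E "posi|contact|width"
python3 -m inch '[{"claw":0.13,"travel":[0,0,0.03],"turn":0},{"claw":0.13,"travel":[0,0,0.14],"turn":0},{"claw":0.13,"travel":[0,0,0.3],"turn":0},{"claw":0.3,"travel":[0,0,0.43],"turn":0},{"claw":0.7,"travel":[0,0,0.475],"turn":0}]' | grep -E "posi|contact|width"
python3 -m inch '[{"claw":0.7,"travel":[-0.06,0.07,0],"turn":0.04},{"claw":0.7,"travel":[-0.13,0.16,0],"turn":0.08},{"claw":0.7,"travel":[-0.21,0.26,0],"turn":0.12},{"claw":0.7,"travel":[-0.29,0.36,0],"turn":0.16},{"claw":0.7,"travel":[-0.37,0.46,0],"turn":0.2}]' | grep -E "posi|width"
python3 -m inch '[{"claw":0.7,"travel":[-0.09,0.1,0],"turn":0.04},{"claw":0.7,"travel":[-0.18,0.2,0],"turn":0.08},{"claw":0.7,"travel":[-0.26,0.3,0],"turn":0.12},{"claw":0.7,"travel":[-0.33,0.4,0],"turn":0.16},{"claw":0.7,"travel":[-0.3795,0.4555,0],"turn":0.1978}]' | grep -E "posi|width"
python3 -m inch '[{"claw":0.7,"travel":[0,0,0],"turn":0},{"claw":0.7,"travel":[0,0,0],"turn":0},{"claw":0.7,"travel":[0,0,-0.12],"turn":0},{"claw":0.7,"travel":[0,0,-0.25],"turn":0},{"claw":0.7,"travel":[0,0,-0.35],"turn":0}]' | grep -E "posi|contact|width"
python3 -m inch '[{"claw":0.7,"travel":[0,0,0],"turn":0},{"claw":0.7,"travel":[0,0,-0.06],"turn":0},{"claw":0.7,"travel":[0,0,-0.12],"turn":0},{"claw":0.7,"travel":[0,0,-0.1475],"turn":0},{"claw":0.7,"travel":[0,0,-0.1475],"turn":0}]' | grep -E "posi|contact|width"
python3 -m inch '[{"claw":0.5,"travel":[0,0,0],"turn":0},{"claw":0.3,"travel":[0,0,0],"turn":0},{"claw":0.1,"travel":[0,0,0],"turn":0},{"claw":-0.1,"travel":[0,0,0],"turn":0},{"claw":-0.3,"travel":[0,0,0],"turn":0}]' 50
python3 -m inch '[{"claw":-0.3,"travel":[0,0,0],"turn":0},{"claw":-0.3,"travel":[0,0,0],"turn":0},{"claw":-0.3,"travel":[0,0,0],"turn":0}]' ; python3 -c "
from h import *;print(grip_yaw())"
```

```text
position: [0.4705, -0.1012, 0.1257]
contact_force: [0.5, -0.0, -0.4]
width: 0.0378
position: [0.5349, -0.0098, 0.1219]
width: 0.0379
position: [0.6006, 0.0783, 0.1216]
width: 0.0379
position: [0.5979, 0.076, 0.0403]
contact_force: [-0.4, -0.6, -1.4]
width: 0.0381
position: [0.6009, 0.0768, 0.0277]
ee_rot: [0.0, 1.0, -0.031, 0.001]
contact_force: [0.6, -1.0, -1.8]
width: 0.0378
position: [0.6005, 0.0768, 0.0275]
contact_force: [-0.2, -0.1, -0.5]
width: 0.048
position: [0.6023, 0.0768, 0.1258]
contact_force: [0.0, -0.3, -0.2]
width: 0.0683
position: [0.5252, 0.1693, 0.1217]
width: 0.0727
position: [0.4489, 0.2609, 0.1218]
width: 0.0727
position: [0.451, 0.2588, 0.0511]
contact_force: [-0.8, 0.3, -1.0]
width: 0.0721
position: [0.4501, 0.2596, 0.0221]
contact_force: [0.5, -0.5, -0.2]
width: 0.0727
clock: 66.4
position: [0.4508, 0.26, 0.0235]
ee_rot: [0.0, 0.829, 0.559, 0.001]
contact_force: [-0.7, -0.3, 5.5]
width: 0.0382
gripper_force: 50.5
clock: 66.7
position: [0.4508, 0.26, 0.0235]
ee_rot: [0.0, 0.829, 0.559, 0.0]
contact_force: [-0.5, -1.3, 5.2]
width: 0.0383
gripper_force: 50.6
-21.971196077066754
```

```bash
python3 -m inch '[{"claw":-0.3,"travel":[0,0,0.04],"turn":0},{"claw":-0.3,"travel":[0,0,0.15],"turn":0},{"claw":-0.3,"travel":[0,0,0.3],"turn":0},{"claw":-0.3,"travel":[0,0,0.45],"turn":0},{"claw":-0.3,"travel":[0,0,0.5],"turn":0}]' 50 | grep -E "posi|contact|width"
python3 -m inch '[{"claw":-0.3,"travel":[0.08,-0.05,0],"turn":-0.04},{"claw":-0.3,"travel":[0.18,-0.11,0],"turn":-0.08},{"claw":-0.3,"travel":[0.28,-0.18,0],"turn":-0.12},{"claw":-0.3,"travel":[0.39,-0.26,0],"turn":-0.16},{"claw":-0.3,"travel":[0.5,-0.34,0],"turn":-0.2}]' | grep -E "posi|width"
python3 -m inch '[{"claw":-0.3,"travel":[0.11,-0.08,0],"turn":-0.04},{"claw":-0.3,"travel":[0.22,-0.16,0],"turn":-0.08},{"claw":-0.3,"travel":[0.33,-0.23,0],"turn":-0.12},{"claw":-0.3,"travel":[0.43,-0.3,0],"turn":-0.16},{"claw":-0.3,"travel":[0.505,-0.3415,0],"turn":-0.1978}]' | grep -E "posi|width"
python3 -m inch '[{"claw":-0.3,"travel":[0,0,0],"turn":0},{"claw":-0.3,"travel":[0,0,-0.1],"turn":0},{"claw":-0.3,"travel":[0,0,-0.22],"turn":0},{"claw":-0.3,"travel":[0,0,-0.34],"turn":0},{"claw":-0.3,"travel":[0,0,-0.4],"turn":0}]' | grep -E "posi|contact|width"
python3 -m inch '[{"claw":-0.3,"travel":[0,0,0],"turn":0},{"claw":-0.3,"travel":[0,0,-0.02],"turn":0},{"claw":-0.3,"travel":[0,0,-0.05],"turn":0},{"claw":-0.3,"travel":[0,0,-0.0775],"turn":0},{"claw":-0.3,"travel":[0,0,-0.0775],"turn":0}]' | grep -E "posi|contact|width|rot"
python3 -m inch '[{"claw":-0.3,"travel":[0,0,0],"turn":0},{"claw":-0.1,"travel":[0,0,0],"turn":0},{"claw":0.05,"travel":[0,0,0],"turn":0},{"claw":0.13,"travel":[0,0,0],"turn":0},{"claw":0.13,"travel":[0,0,0],"turn":0}]' | grep -E "posi|contact|width"
python3 -m inch '[{"claw":0.13,"travel":[0,0,0.03],"turn":0},{"claw":0.13,"travel":[0,0,0.14],"turn":0},{"claw":0.13,"travel":[0,0,0.3],"turn":0},{"claw":0.13,"travel":[0,0,0.5],"turn":0},{"claw":0.13,"travel":[0,0,0.7],"turn":0}]' | grep -E "posi|contact|width"
python3 -m inch '[{"claw":0.13,"travel":[0,0,0],"turn":0},{"claw":0.13,"travel":[0,0,0],"turn":0},{"claw":0.13,"travel":[0,0,0],"turn":0},{"claw":0.13,"travel":[0,0,0],"turn":0},{"claw":0.13,"travel":[0,0,0],"turn":0}]'
```

```text
position: [0.452, 0.2605, 0.1256]
contact_force: [0.7, 0.1, -1.5]
width: 0.0379
position: [0.5504, 0.1911, 0.1216]
width: 0.0377
position: [0.6521, 0.1222, 0.1212]
width: 0.0377
position: [0.6483, 0.1239, 0.0401]
contact_force: [-8.6, -6.4, 40.8]
width: 0.0379
position: [0.6519, 0.1218, 0.0391]
ee_rot: [0.001, 1.0, -0.029, 0.003]
contact_force: [-18.4, -10.4, 56.0]
width: 0.0386
position: [0.6511, 0.1199, 0.0384]
contact_force: [-17.6, -15.2, 53.7]
width: 0.0486
position: [0.6512, 0.1239, 0.169]
contact_force: [0.6, 0.5, -0.0]
width: 0.0481
clock: 70.7
position: [0.6508, 0.1235, 0.1658]
ee_rot: [0.0, 1.0, -0.031, -0.001]
contact_force: [0.4, 0.9, 0.7]
width: 0.0481
gripper_force: 0.0
```

Lowering the last tee met 56 N about 11 mm early, so something lies in its way, probably a tee knocked inside the tray. I'm blind now, so I'll map the tray by touch. With the fingers shut, I'll probe gently for a tee top (TCP z about 0.049) at each expected ring position.

```bash
python3 -m inch '[{"claw":-1,"travel":[0.002,0.0325,0],"turn":0},{"claw":-1,"travel":[0.002,0.0325,0],"turn":0},{"claw":-1,"travel":[0.002,0.0325,0],"turn":0},{"claw":-1,"travel":[0.002,0.0325,0],"turn":0},{"claw":-1,"travel":[0.002,0.0325,0],"turn":0}]' 20 | grep -E "width"
python3 -m inch '[{"claw":-1,"travel":[0,0,-0.15],"turn":0},{"claw":-1,"travel":[0,0,-0.3],"turn":0},{"claw":-1,"travel":[0,0,-0.43],"turn":0},{"claw":-1,"travel":[0,0,-0.48],"turn":0},{"claw":-1,"travel":[0,0,-0.48],"turn":0}]' | grep -E "posi|contact|width"
python3 -m inch '[{"claw":-1,"travel":[0,0,0],"turn":0},{"claw":-1,"travel":[0,0,-0.03],"turn":0},{"claw":-1,"travel":[0,0,-0.06],"turn":0},{"claw":-1,"travel":[0,0,-0.08],"turn":0},{"claw":-1,"travel":[0,0,-0.08],"turn":0}]' | grep -E "posi|contact|width"
python3 -m inch '[{"claw":-1,"travel":[0,0,-0.015],"turn":0},{"claw":-1,"travel":[0,0,-0.025],"turn":0},{"claw":-1,"travel":[0,0,-0.025],"turn":0},{"claw":-1,"travel":[0,0,-0.025],"turn":0}]' | grep -E "posi|contact|width"; python3 -c "
from h import *;s=get_state();print(s['moment'],s['contact_force'])"
```

```text
width: -0.0003
position: [0.6509, 0.1299, 0.0698]
contact_force: [0.1, -0.4, -0.9]
width: 0.0001
position: [0.6514, 0.13, 0.0547]
contact_force: [-0.3, 0.7, -0.2]
width: -0.0001
position: [0.6519, 0.1301, 0.0503]
contact_force: [-0.3, -0.4, -0.2]
width: 0.0002
[ 0.07277473 -0.02106321  0.00592279] [-0.27614858 -0.3672089  -0.18046522]
```

```bash
for i in 1 2 3; do python3 -m inch '[{"claw":-1,"travel":[0,0,-0.005],"turn":0},{"claw":-1,"travel":[0,0,-0.0075],"turn":0},{"claw":-1,"travel":[0,0,-0.0075],"turn":0},{"claw":-1,"travel":[0,0,-0.0075],"turn":0}]' | grep -E "posi|contact"; done; python3 -c "
from h import *;s=get_state();print(s['moment'],s['contact_force'])"
```

```text
position: [0.652, 0.1301, 0.0491]
contact_force: [0.6, -0.1, 1.1]
position: [0.6521, 0.1301, 0.0491]
contact_force: [-1.8, -0.4, 9.1]
position: [0.6521, 0.1301, 0.049]
contact_force: [-4.7, -1.4, 15.9]
[-0.13075463  0.79292499  0.02679982] [-4.6847989  -1.44192596 15.89891014]
```

S5 has a flat top at exactly tee height (0.030), so the last tee dropped flat there. Probing S4.

```bash
python3 -m inch '[{"claw":-1,"travel":[0,0,0.05],"turn":0},{"claw":-1,"travel":[0,0,0.1475],"turn":0},{"claw":-1,"travel":[0.1,0.07,0.1475],"turn":0},{"claw":-1,"travel":[0.251,0.1695,0.1475],"turn":0},{"claw":-1,"travel":[0.251,0.1695,0.1475],"turn":0}]' | grep -E "posi|contact"
python3 -m inch '[{"claw":-1,"travel":[0,0,0],"turn":0},{"claw":-1,"travel":[0,0,-0.05],"turn":0},{"claw":-1,"travel":[0,0,-0.1],"turn":0},{"claw":-1,"travel":[0,0,-0.115],"turn":0},{"claw":-1,"travel":[0,0,-0.115],"turn":0}]' | grep -E "posi|contact"
python3 -m inch '[{"claw":-1,"travel":[0,0,-0.01],"turn":0},{"claw":-1,"travel":[0,0,-0.02],"turn":0},{"claw":-1,"travel":[0,0,-0.0275],"turn":0},{"claw":-1,"travel":[0,0,-0.0275],"turn":0},{"claw":-1,"travel":[0,0,-0.0275],"turn":0}]' | grep -E "posi|contact"; python3 -c "
from h import *;s=get_state();print(s['moment'],s['contact_force'])"
```

```text
position: [0.7061, 0.1662, 0.0756]
contact_force: [0.5, -0.4, -0.0]
position: [0.7009, 0.1635, 0.0509]
contact_force: [-0.5, -0.7, 0.0]
position: [0.7022, 0.164, 0.0469]
contact_force: [-0.1, 0.2, -0.4]
[-0.02885082 -0.04729292  0.04036674] [-0.13531305  0.15735392 -0.40719528]
```

S4 is empty at ring height, so that's the knocked tee. Lowering a little further to see whether any part of it is here.

```bash
for i in 1 2 3; do python3 -m inch '[{"claw":-1,"travel":[0,0,-0.008],"turn":0},{"claw":-1,"travel":[0,0,-0.016],"turn":0},{"claw":-1,"travel":[0,0,-0.016],"turn":0},{"claw":-1,"travel":[0,0,-0.016],"turn":0}]' | grep -E "posi|contact"; done; python3 -c "
from h import *;s=get_state();print(s['moment'],s['contact_force'])"
```

```text
position: [0.7021, 0.1639, 0.0435]
contact_force: [-0.6, 0.0, 0.0]
position: [0.7021, 0.1639, 0.0403]
contact_force: [0.4, -0.3, -0.8]
position: [0.702, 0.1639, 0.0371]
contact_force: [0.1, 0.5, -0.4]
[-0.02879391  0.08843048  0.00585575] [ 0.13514507  0.52495568 -0.4065732 ]
```

```bash
python3 -m inch '[{"claw":-1,"travel":[0,0,0.09],"turn":0},{"claw":-1,"travel":[0,0,0.1905],"turn":0},{"claw":-1,"travel":[-0.1,0.006,0.1905],"turn":0},{"claw":-1,"travel":[-0.1995,0.0125,0.1905],"turn":0},{"claw":-1,"travel":[-0.1995,0.0125,0.1905],"turn":0}]' | grep -E "posi|contact"
python3 -m inch '[{"claw":-1,"travel":[0,0,0],"turn":0},{"claw":-1,"travel":[0,0,-0.05],"turn":0},{"claw":-1,"travel":[0,0,-0.1],"turn":0},{"claw":-1,"travel":[0,0,-0.115],"turn":0},{"claw":-1,"travel":[0,0,-0.115],"turn":0}]' | grep -E "posi|contact"
for i in 1 2 3; do python3 -m inch '[{"claw":-1,"travel":[0,0,-0.005],"turn":0},{"claw":-1,"travel":[0,0,-0.009],"turn":0},{"claw":-1,"travel":[0,0,-0.009],"turn":0},{"claw":-1,"travel":[0,0,-0.009],"turn":0}]' | grep -E "posi|contact"; done; python3 -c "
from h import *;s=get_state();print(s['moment'],s['contact_force'])"
```

```text
position: [0.6594, 0.1667, 0.0755]
contact_force: [0.3, -0.2, -0.1]
position: [0.6617, 0.1662, 0.0506]
contact_force: [-0.6, 0.6, -0.0]
position: [0.6623, 0.1665, 0.0508]
contact_force: [0.0, 0.2, 0.5]
position: [0.6623, 0.1665, 0.0491]
contact_force: [0.4, -0.9, 2.7]
position: [0.6624, 0.1665, 0.0491]
contact_force: [-3.7, -1.1, 11.9]
[-0.0429177   0.5401217  -0.02649822] [-3.7047874  -1.12494598 11.92056683]
```

The knocked tee is in the tray near (8,43) in tray coordinates, flat and firm with its top at 0.030. I'll quickly probe its neighbour at S3, then S1 and S2.

```bash
python3 -m inch '[{"claw":-1,"travel":[0,0,0.06],"turn":0},{"claw":-1,"travel":[0,0,0.142],"turn":0},{"claw":-1,"travel":[-0.13,0.01,0.142],"turn":0},{"claw":-1,"travel":[-0.2795,0.0175,0.142],"turn":0},{"claw":-1,"travel":[-0.2795,0.0175,0.142],"turn":0}]' | grep -E "posi|contact"
python3 -m inch '[{"claw":-1,"travel":[0,0,0],"turn":0},{"claw":-1,"travel":[0,0,-0.05],"turn":0},{"claw":-1,"travel":[0,0,-0.1],"turn":0},{"claw":-1,"travel":[0,0,-0.12],"turn":0},{"claw":-1,"travel":[0,0,-0.135],"turn":0}]' | grep -E "posi|contact"
python3 -m inch '[{"claw":-1,"travel":[0,0,0],"turn":0},{"claw":-1,"travel":[0,0,-0.0075],"turn":0},{"claw":-1,"travel":[0,0,-0.0075],"turn":0}]' | grep -E "posi|contact"
python3 -m inch '[{"claw":-1,"travel":[0,0,0.05],"turn":0},{"claw":-1,"travel":[0,0,0.1425],"turn":0},{"claw":-1,"travel":[0,-0.13,0.1425],"turn":0},{"claw":-1,"travel":[-0.01,-0.3,0.1425],"turn":0},{"claw":-1,"travel":[-0.027,-0.434,0.1425],"turn":0}]' | grep -E "posi|contact"
python3 -m inch '[{"claw":-1,"travel":[0,0,0],"turn":0},{"claw":-1,"travel":[0,0,-0.05],"turn":0},{"claw":-1,"travel":[0,0,-0.1],"turn":0},{"claw":-1,"travel":[0,0,-0.12],"turn":0},{"claw":-1,"travel":[0,0,-0.135],"turn":0}]' | grep -E "posi|contact"
python3 -m inch '[{"claw":-1,"travel":[0,0,0],"turn":0},{"claw":-1,"travel":[0,0,-0.0075],"turn":0},{"claw":-1,"travel":[0,0,-0.0075],"turn":0}]' | grep -E "posi|contact"
python3 -m inch '[{"claw":-1,"travel":[0,0,0.05],"turn":0},{"claw":-1,"travel":[0,0,0.1425],"turn":0},{"claw":-1,"travel":[0.13,-0.03,0.1425],"turn":0},{"claw":-1,"travel":[0.3,-0.06,0.1425],"turn":0},{"claw":-1,"travel":[0.475,-0.095,0.1425],"turn":0}]' | grep -E "posi|contact"
python3 -m inch '[{"claw":-1,"travel":[0,0,0],"turn":0},{"claw":-1,"travel":[0,0,-0.05],"turn":0},{"claw":-1,"travel":[0,0,-0.1],"turn":0},{"claw":-1,"travel":[0,0,-0.12],"turn":0},{"claw":-1,"travel":[0,0,-0.135],"turn":0}]' | grep -E "posi|contact"
python3 -m inch '[{"claw":-1,"travel":[0,0,0],"turn":0},{"claw":-1,"travel":[0,0,-0.0075],"turn":0},{"claw":-1,"travel":[0,0,-0.0075],"turn":0}]' | grep -E "posi|contact|clock"
```

```text
position: [0.6015, 0.1701, 0.0751]
contact_force: [-0.6, 0.4, 0.2]
position: [0.6061, 0.1697, 0.049]
contact_force: [-6.7, -1.5, 25.6]
position: [0.6061, 0.1697, 0.049]
contact_force: [-5.9, -1.0, 17.2]
position: [0.6015, 0.0819, 0.0751]
contact_force: [0.5, -0.1, -0.7]
position: [0.6001, 0.0841, 0.0489]
contact_force: [-6.8, -0.2, 26.4]
position: [0.6001, 0.0841, 0.049]
contact_force: [-6.6, 0.6, 17.0]
position: [0.6969, 0.0651, 0.0755]
contact_force: [0.5, -0.3, 0.1]
position: [0.6935, 0.0647, 0.049]
contact_force: [-7.0, 0.3, 20.1]
clock: 82.6
position: [0.6935, 0.0647, 0.0491]
contact_force: [-6.5, -0.6, 13.3]
```

All five tees read flat at tee height. Lifting clear and handing in.

```bash
python3 -m inch '[{"claw":-1,"travel":[0,0,0.05],"turn":0},{"claw":-1,"travel":[0,0,0.2],"turn":0},{"claw":-1,"travel":[0,0,0.4],"turn":0},{"claw":-1,"travel":[0,0,0.6],"turn":0},{"claw":-1,"travel":[0,0,0.75],"turn":0}]' | grep -E "posi|contact"
python3 -m inch '[{"claw":-1,"travel":[0,0,0],"turn":0},{"claw":-1,"travel":[0,0,0],"turn":0},{"claw":-1,"travel":[0,0,0],"turn":0},{"claw":-1,"travel":[0,0,0],"turn":0},{"claw":-1,"travel":[0,0,0],"turn":0}]' | grep -E "posi|contact"
python3 -c "
from rig import ticket
print(ticket.sign_off())"
```

```text
position: [0.6962, 0.0644, 0.1996]
contact_force: [0.3, -0.9, 0.4]
position: [0.6953, 0.0642, 0.1952]
contact_force: [-1.2, 0.1, -1.1]
the job is handed in; nothing more can be done
None
```

I handed the job in (no verdict came back): the reference and all five tees (no plugs present) were touched in order, the tester is back in its stand, and all five tees lie flat in the large tray by touch-probing only, since my dwell loop used up the 200 camera calls; the closing reference touch was also cut short and repeated, and the last tee's lowering met 56 N on a tee that had shifted in the tray, so it was let go about 11 mm above the floor.

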